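# Slide the end bush round the bent core rod onto its end plate

## Robot

A 6-joint arm with a two-finger parallel gripper is mounted at the origin on a cart in front of the work surface, level with it; the furniture and walls round the work are solid. World frame = base frame: x ahead of the robot, y to its left, z up, the work surface at z = 0. Lengths are in mm, angles in rad, forces in N, time in s.
With the tool pointing down it reaches from about 275 to 775 mm from the base axis. Payload 14.6 kg.
Tool frame: the origin (TCP) lies on the centre line of the jaws, within the pads' length; the fingertips stand 22 mm ahead of it and the grasp point (between the pads) lies 3 mm ahead of it; x points along the fingers, y is the direction in which the jaws open and shut, and the axes are right-handed (so a half turn about x gives the same grasp; the last joint's range is limited). The gripper opens to 85 mm and grips with 20 to 120 N. Pads are 22 mm wide; open, the fingers measure 114 mm over their backs; the gripper's body (76 mm by 85 mm) begins 54 mm behind the grasp point. The pads swing forward as they close: fully open they stand 13 mm farther back than shut.
Start: joints at [-1.349, 0.263, -0.048, 1.259, 0, 1.415], TCP at [193.166, -488.175, 253.278] pointing down, gripper open.
Joint ranges: [-2.65, 2.65], [-0.89, 1.7], [-1.18, 1.37], [-2.13, 2.11], [-1.35, 1.29], [-3.14, 3.14]. Speed limits (rad/s): [1.89, 1.89, 2.57, 2.79, 3.14, 3.14].

## Interface

Orientations are given as a 3x3 rotation matrix whose columns are the frame's x, y, z axes.
In Python, from station import ctrl, snapshot, camera_info, ticket gives the robot as it stands.
- The arm moves only by the shell command python3 -m jog 'ROWS' [FORCE]. ROWS is a JSON object of lists of equal length, an entry for each row: "translation": the shift along the tool's x, y, z in mm, a list of three; "dr": the turn, a rotation vector about the tool's x, y, z in degrees, a list of three; "jaw": the opening, from 0 (shut) to 1 (fully open). In form: {"translation": [[tx, ty, tz], ...], "dr": [[ax, ay, az], ...], "jaw": [jaw, ...]}. A call has 1 to 12 rows; each row shifts and turns the pose as measured when the row begins, along the tool's axes as they then stand; what a row does not reach is not made up. A row lasts 1/10 s, in which the tool goes at most 50 mm and 8.59 degrees, less where a joint would pass 70% of its speed; a pose out of reach is approached as far as the arm can. A call is refused whole if a number of a shift passes 50 or a number of a turn 8.59, either way. A call with a gripper value outside its range is refused whole. The fingers move at their own pace and stop on an object; FORCE is the grip in N (left out, the last holds). Time passes only in rows, so rows that do not move let the fingers close. It gives the time, the measured TCP pose, the force and the opening at its end, in the units of the state.
- ctrl.observe(): the state, without advancing time (a new reading comes with each control period).
- snapshot(name): name is "scene" or "top" or "wrist"; returns the picture (420x560x3 uint8, red, green, blue); there is no depth.
- camera_info(name): a dict with "intrinsics" (3x3 intrinsics, pixels), "origin" and "attitude" of the camera in the world; the wrist camera has in their place "hand_eye" (4x4, takes a point from camera to tool coordinates, whose origin is the TCP and whose axes are the tool frame's). Camera axes: x right, y down, z forward; pixel columns grow to the right and rows downward; lengths in mm; the calibration is good to about 2 mm. The wrist camera is an equidistant fisheye: a pixel r from the principal point sees the ray r / f radians off the axis. A picture is of the moment at which its call begins: read the wrist's pose just before it. camera_info takes no time and is no camera call.
- ticket.finish_job(): hands the job in, once; it reports no verdict.
The state is a dict: "t": time; "joints": joint angles; "qd": joint speeds; "effort": joint torques, N m; "position": TCP position; "tcp_rot": TCP orientation; "wrist_force": force on the tool from outside, world axes, zero at the start; "ft_torque": the same for the moment, N m; "gripper_width": finger opening in mm.
Only numpy, scipy, OpenCV 4.12 (cv2) and the standard library are available. Lean on these libraries where they do the work, as an engineer would, in place of code of your own. Each camera call takes 0.05 s, during which the arm holds its last target.

## Task

Pick up the brass bush by its orange post, thread it over the free end of the bent steel core rod of the blue casting jig, and slide it round the bend, turning it as it goes, until it sits fully home, pressed flush against the blue end plate with a gentle push of some 8 N. The rod was bent by hand and is not true, so feel your way: never push the rod or the plate with more than about 15 N. Let go with the bush upright on the rod, and leave the cup, the jug and the cast bar where they are.

Things in the scene. Friction and masses are not known exactly. Their poses are not given: they have to be found in the camera images.
- bush_mid (a point): Centre of the bore of the loose bush, which stands upright on the worktop: a brass ring 40 mm across, 26 mm long, with an 18 mm bore right through, its axis level and 24 mm above the underside. Axes: y along the bore (both ends alike), x across it, z up.
- bush_post (a point): Middle of the orange post on top of the bush, by which to hold it: 46 mm straight above the bore centre. The post is 24 mm wide across the bore (x) and 20 mm along it (y) and reaches from 20 to 66 mm above the bore axis. Axes as for the bore centre.
- bush: The whole loose bush, about 0.25 kg, 90 mm tall; origin in the middle of the underside of its flat weighted foot (46 mm across the bore, 26 mm along it). The weight keeps the post up when it hangs on the rod.
- rod_tip (a point): Extreme point of the rounded free end of the 12 mm rod, on its axis, measured on the real rod. Axes: y points out of the rod along its last 38 mm straight, z up. The bush goes on from here, post up, either end first, with 3 mm of play all round.
- seat (a point): Where the bore centre lies when the bush is home: on the jig, 160 mm above the worktop, 13 mm in front of the face of the upright blue end plate (78 mm wide, 12 mm thick, its top 20 mm above the rod's axis). Axes: y squarely out of the plate's face, which the bore then lies along; z up.
- jig: The jig with its rod, fixed to the worktop. Origin on the worktop below the point where the rod leaves the plate; axes as the seat's. Nominal run of the level rod from the plate: 40 mm straight along +y, a bend of 85 mm mean radius through 75 degrees to the left (towards -x), 38 mm straight to the free end.
- cup_mid (a point): Centre of the pale mixing cup, 79 mm across, 88 mm tall, a bystander.
- jug_mid (a point): Centre of the small pink hardener jug, 52 x 72 x 136 mm, a bystander.
- bar_mid (a point): Centre of the small sand-coloured cast bar near the front edge, 44 x 98 x 16 mm, a bystander.
- rod: The round 12 mm steel rod where it leaves the plate's face, squarely. Bent by hand: at the start, middle and end of the bend it may turn up to 0.16 rad more or less than nominal, so its true run is only known by feel or sight (tip up to 40 mm off nominal). Slightly springy: the free end gives sideways about 1 mm for 8 N.
- end_plate: The upright blue end plate (78 mm wide, 12 mm thick, rigid, its top 180 mm above the worktop). Origin at the foot of its face, 10 mm above the worktop; y points out of the face, towards the bush's seat. The bush, when home, is to be pressed against this face.

How it is judged:
By the outcome, as a careful person would: the job done as asked, in the order asked, and still so for the second after the job is handed in, with the robot touching nothing.
It also fails if it takes over 72 s, if anything falls off the work surface, if the arm or the gripper's body presses on something with over 40 N, if the wrist force passes 120 N, or if a joint passes its speed limit or range.

## Working session

There is one attempt and no reset: what is moved stays moved. The work goes in short steps, Python scripts to look and compute and a shell command to move; the robot and the scene stay as the last step left them, time stands still between calls to the robot, and variables do not carry over. Pictures are saved under pics/ and viewed, and the job is handed in when it is done.

```bash
ls; mkdir -p pics; python3 - <<'E'
from station import ctrl, snapshot, camera_info
import cv2, numpy as np
np.set_printoptions(precision=4,suppress=True)
s=ctrl.observe()
for k,v in s.items(): print(k,np.array(v).tolist() if not np.isscalar(v) else v)
for n in ["scene","top","wrist"]:
    c=camera_info(n); print(n,{k:np.array(v).round(4).tolist() for k,v in c.items()})
    cv2.imwrite(f"pics/{n}0.png",snapshot(n)[:,:,::-1])
E
```

```text
pics
t 0.0
joints [-1.349268021666851, 0.26350779499011695, -0.048951894240312765, 1.2593783525002795, 3.533940784148461e-05, 1.4154969671066784]
qd [-0.000845399418422223, -0.0007081572734056037, -0.001377884228169872, 0.0007873903000546357, 0.00038050675565920775, 0.0013307512684478883]
effort [0.00015717037058493588, -63.76155138015747, 38.45679044723511, 0.013606054417323321, -0.0002568457966845017, 1.0635327498675906e-05]
position [193.13417109801628, -487.91548467060227, 252.82743172890105]
tcp_rot [[-0.00019441062453247449, 0.3679724558148713, -0.9298366705857979], [0.001024022947215324, -0.9298361273770961, -0.36797245494923625], [-0.9999994567906088, -0.0010237118426195992, -0.00019604221646136503]]
wrist_force [-1.2495842200746692, -0.33278499826617963, 0.7557164195268233]
ft_torque [-0.04958606134835322, 0.004483309158500661, 7.494228901886399e-05]
gripper_width 85.47684642046485
scene {'intrinsics': [[403.7985, 0.0, 279.5385], [0.0, 403.7985, 208.4337], [0.0, 0.0, 1.0]], 'origin': [17.3383, 490.76, 769.0986], 'attitude': [[-0.8084, -0.3681, 0.4593], [-0.5886, 0.5157, -0.6226], [-0.0077, -0.7736, -0.6336]]}
top {'intrinsics': [[441.5227, 0.0, 278.8799], [0.0, 441.5227, 204.9676], [0.0, 0.0, 1.0]], 'origin': [327.5076, -170.154, 1129.0657], 'attitude': [[-0.0232, -0.9922, 0.1223], [-0.9997, 0.0238, 0.0039], [-0.0067, -0.1222, -0.9925]]}
wrist {'intrinsics': [[325.1923, 0.0, 277.9832], [0.0, 325.1923, 212.9394], [0.0, 0.0, 1.0]], 'hand_eye': [[-0.0005, -0.287, 0.9579, -122.3763], [1.0, -0.0015, 0.0001, -0.3584], [0.0014, 0.9579, 0.287, -72.4658], [0.0, 0.0, 0.0, 1.0]]}
```

View pics/scene0.png

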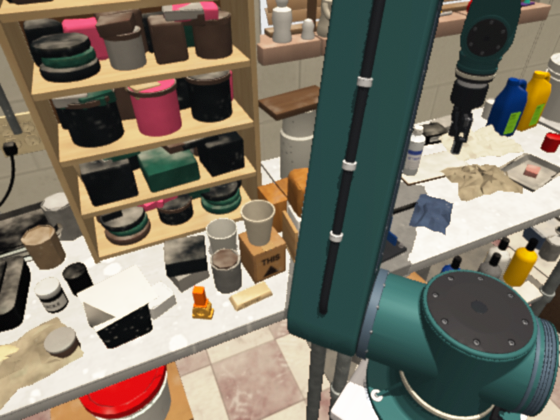

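View pics/top0.png

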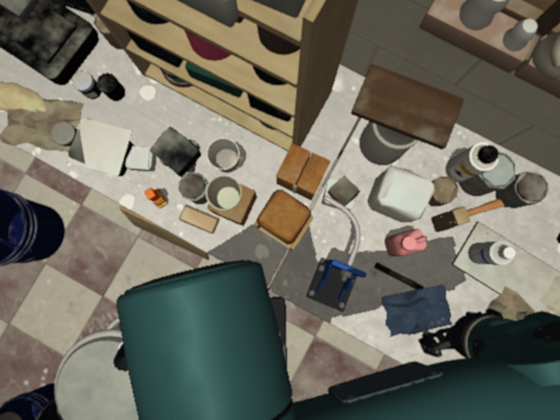

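View pics/wrist0.png

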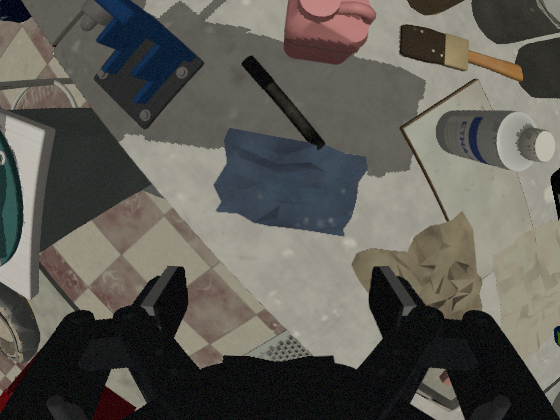

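The scene camera sees the bush (orange post near (200,295)) and the bar. The top camera sees the bush at (155,197), the plate at about (345,268), and the rod from there curving up to about (325,200). I'll zoom in on these.

```bash
cat > h.py <<'E'
import cv2, numpy as np
from station import ctrl, snapshot, camera_info
np.set_printoptions(precision=2,suppress=True)
def ray(n,uv,state=None):
    c=camera_info(n); K=np.array(c["intrinsics"])
    u,v=uv
    x=(u-K[0,2])/K[0,0]; y=(v-K[1,2])/K[1,1]
    if n=="wrist":
        th=np.hypot(x,y); d=np.array([x/th*np.sin(th),y/th*np.sin(th),np.cos(th)]) if th>0 else np.array([0,0,1.])
        s=state; R=np.array(s["tcp_rot"]); p=np.array(s["position"])
        H=np.array(c["hand_eye"]); return p+R@H[:3,3], R@H[:3,:3]@d
    d=np.array([x,y,1]); d/=np.linalg.norm(d)
    return np.array(c["origin"]), np.array(c["attitude"])@d
def onz(n,uv,z,state=None):
    o,d=ray(n,uv,state); return o+d*(z-o[2])/d[2]
def proj(n,P,state=None):
    c=camera_info(n); K=np.array(c["intrinsics"]); P=np.array(P,float)
    if n=="wrist":
        H=np.array(c["hand_eye"]); R=np.array(state["tcp_rot"]); 
        q=R.T@(P-np.array(state["position"])); q=H[:3,:3].T@(q-H[:3,3])
        th=np.arctan2(np.hypot(q[0],q[1]),q[2]); ph=np.arctan2(q[1],q[0])
        return np.array([K[0,2]+K[0,0]*th*np.cos(ph),K[1,2]+K[1,1]*th*np.sin(ph)])
    q=np.array(c["attitude"]).T@(P-np.array(c["origin"])); return np.array([K[0,2]+K[0,0]*q[0]/q[2],K[1,2]+K[1,1]*q[1]/q[2]])
def tri(r1,r2):
    (o1,d1),(o2,d2)=r1,r2
    A=np.stack([d1,-d2],1); t=np.linalg.lstsq(A,o2-o1,rcond=None)[0]
    a=o1+t[0]*d1;b=o2+t[1]*d2; return (a+b)/2, np.linalg.norm(a-b)
def zoom(src,dst,x0,y0,x1,y1,k):
    im=cv2.imread(src)[y0:y1,x0:x1]; im=cv2.resize(im,None,fx=k,fy=k,interpolation=cv2.INTER_CUBIC)
    cv2.imwrite(dst,im)
E
python3 - <<'E'
from h import *
zoom("pics/top0.png","pics/topjig.png",270,170,430,320,5)
zoom("pics/top0.png","pics/topbush.png",130,130,270,240,5)
zoom("pics/scene0.png","pics/scbush.png",150,190,310,330,4)
print(onz("top",(155,195),50),onz("top",(327,203),160),onz("top",(345,268),180))
E
```

```text
[492.66 139.87  50.  ] [ 448.74 -272.85  160.  ] [ 306.08 -303.89  180.  ]
```

View pics/topjig.png

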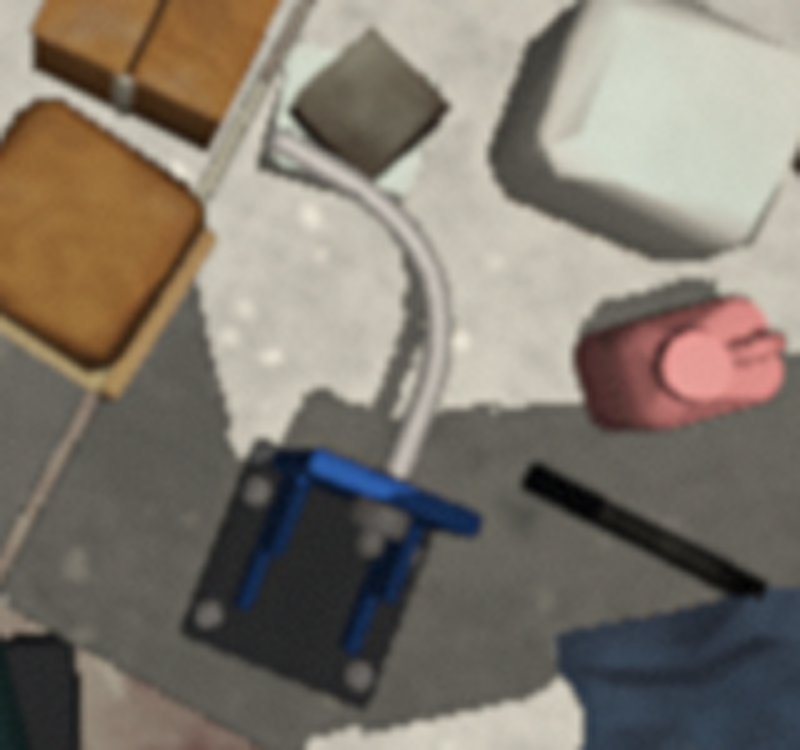

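View pics/topbush.png

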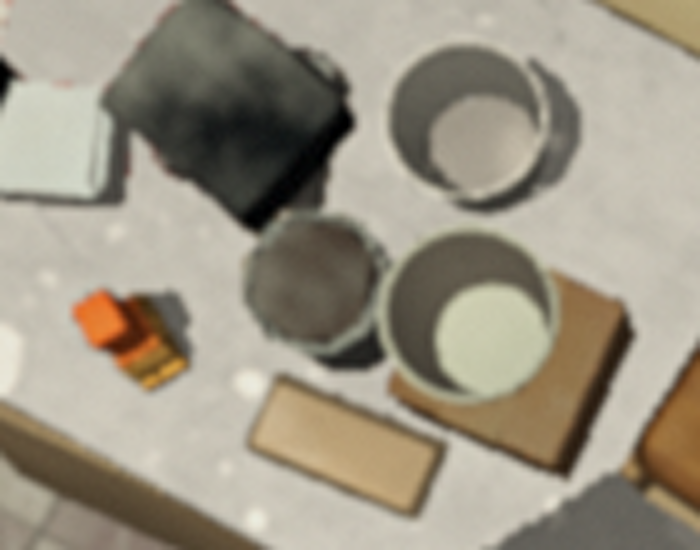

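View pics/scbush.png

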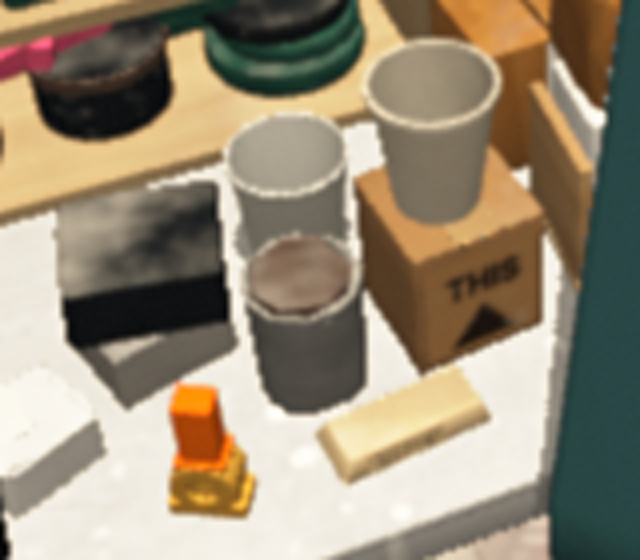

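```bash
python3 - <<'E'
from h import *
for n,roi in (("top",(130,170,180,220)),("scene",(180,270,225,330))):
    im=cv2.imread(f"pics/{n}0.png"); x0,y0,x1,y1=roi
    hsv=cv2.cvtColor(im,cv2.COLOR_BGR2HSV)
    m=cv2.inRange(hsv,(3,150,90),(14,255,255)); mm=np.zeros_like(m); mm[y0:y1,x0:x1]=m[y0:y1,x0:x1]
    ys,xs=np.nonzero(mm); print(n,"orange",xs.min(),xs.max(),ys.min(),ys.max(),xs.mean(),ys.mean(),len(xs))
    b=cv2.inRange(hsv,(15,110,50),(28,255,255)); bb=np.zeros_like(b); bb[y0:y1,x0:x1]=b[y0:y1,x0:x1]
    ys,xs=np.nonzero(bb); print("brass",xs.min(),xs.max(),ys.min(),ys.max(),xs.mean(),ys.mean(),len(xs))
zoom("pics/top0.png","pics/tb2.png",135,180,175,215,18)
zoom("pics/scene0.png","pics/sb2.png",180,278,225,325,12)
E
```

```text
top orange 145 161 189 202 152.64 194.856 125
brass 155 167 189 207 161.0108695652174 200.3804347826087 92
scene orange 193 207 286 307 199.82722513089004 299.020942408377 191
brass 192 213 286 318 202.03246753246754 307.43831168831167 308
```

View pics/tb2.png

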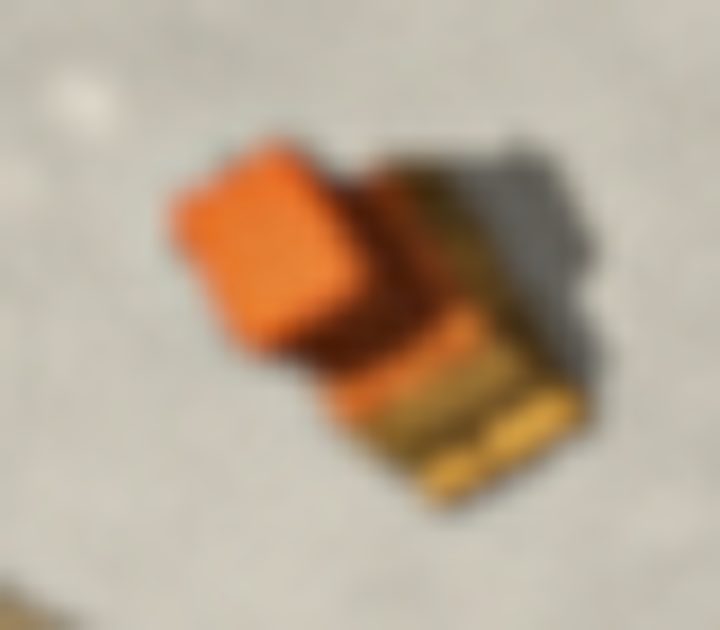

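View pics/sb2.png

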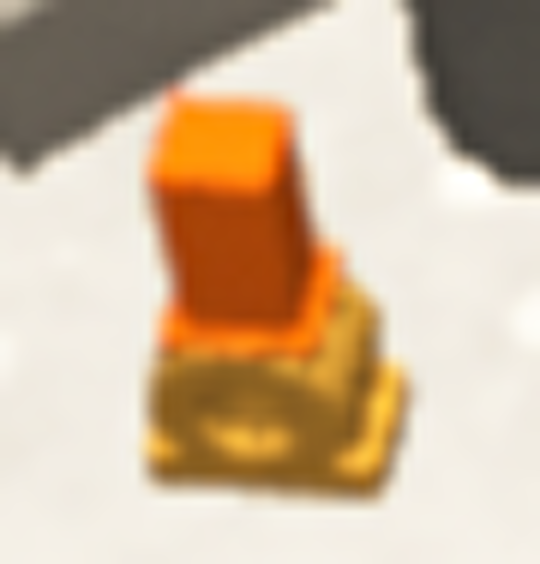

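```bash
python3 - <<'E'
from h import *
t=(149.3,193.1); s=(198.0,289.3)
print(onz("top",t,90),onz("scene",s,90),tri(ray("top",t),ray("scene",s)))
f=lambda p:(p[0]/12+180-.46,p[1]/12+278-.46)
a=onz("scene",f((150,482)),0);b=onz("scene",f((382,494)),0);c=onz("scene",f((406,372)),8)
print(a,b,c,np.linalg.norm(a-b),np.degrees(np.arctan2(*(a-b)[1::-1])))
g=lambda p:(p[0]/18+135-.47,p[1]/18+180-.47)
P=[onz("top",g(p),90) for p in ((275,140),(365,270),(255,355),(170,210))]
for i in range(4):
    d=P[(i+1)%4]-P[i]; print(P[i],np.linalg.norm(d),np.degrees(np.arctan2(d[1],d[0])))
# foot near long... bright ends
a=onz("top",g((440,505)),8);b=onz("top",g((590,400)),8);d=b-a;print(a,b,np.linalg.norm(d),np.degrees(np.arctan2(d[1],d[0])))
# rod in top
k=lambda p:(p[0]/5+270-.4,p[1]/5+170-.4)
for p in ((402,472),(418,430),(432,390),(441,340),(436,290),(415,240),(385,197),(345,165),(318,150),(290,140),(275,135)):
    print(p,onz("top",k(p),160))
for p in ((315,452),(478,518)): print("plate",onz("top",k(p),180))
E
```

```text
[491.44 142.04  90.  ] [490.97 145.19  90.  ] (array([492.48, 143.37,  86.91]), np.float64(1.3007419533912028))
[506.34 165.77   0.  ] [468.9  142.12   0.  ] [479.6  122.93   8.  ] 44.287414494015245 32.27649251967546
[505.4 141.   90. ] 21.490660832198344 -145.56018694463017
[487.68 128.85  90.  ] 18.158039187577774 127.3259247852654
[476.67 143.29  90.  ] 22.8058751928271 30.381648209355852
[496.34 154.82  90.  ] 16.524631369829095 -56.75219362325767
[466.25 141.38   8.  ] [480.81 120.12   8.  ] 25.765288931849508 -55.59138082790018
(402, 472) [ 313.98 -317.92  160.  ]
(418, 430) [ 331.94 -325.66  160.  ]
(432, 390) [ 349.13 -332.52  160.  ]
(441, 340) [ 370.82 -337.42  160.  ]
(436, 290) [ 392.77 -336.21  160.  ]
(415, 240) [ 415.01 -327.97  160.  ]
(385, 197) [ 434.36 -315.57  160.  ]
(345, 165) [ 449.02 -298.51  160.  ]
(318, 150) [ 455.99 -286.84  160.  ]
(290, 140) [ 460.76 -274.62  160.  ]
(275, 135) [ 463.15 -268.06  160.  ]
plate [ 323.55 -278.19  180.  ]
plate [ 294.17 -346.26  180.  ]
```

Measurements hold together. The bush post is at about (491,143): its top edges measure about 22 × 17 mm against 24 × 20, and the height triangulates to 87 against 90. Bush x lies at about 33°, and the plate normal at about -23°. Next I'll go over the rod for a second view.

```bash
python3 -m jog '{"translation":[[-19,-11,-35],[-19,-11,-35],[-19,-11,-35],[-19,-11,-35],[-19,-11,-35],[-19,-11,-35],[-19,-11,-35],[-19,-11,-35]],"dr":[[0,0,0],[0,0,0],[0,0,0],[0,0,0],[0,0,0],[0,0,0],[0,0,0],[0,0,0]],"jaw":[0.45,0.45,0.45,0.45,0.45,0.45,0.45,0.45]}' 40
```

```text
t: 0.95
position: [425.9, -298.1, 407.2]
tcp_rot: [[-0.003, 0.361, -0.933], [0.007, -0.933, -0.361], [-1.0, -0.008, 0.0]]
wrist_force: [0.2, -1.5, 0.2]
gripper_width: 38.5
```

```bash
python3 -m jog '{"translation":[[0,0,0],[0,0,0],[0,0,0],[0,0,0],[0,0,0],[0,0,0],[0,0,0],[0,0,0],[0,0,0],[0,0,0],[0,0,0],[0,0,0]],"dr":[[-8.5,0,0],[-8.5,0,0],[-8.5,0,0],[-8.5,0,0],[-8.5,0,0],[-8.5,0,0],[-8.5,0,0],[-8.5,0,0],[-8.5,0,0],[-8.5,0,0],[-8.5,0,0],[-8.5,0,0]],"jaw":[0.45,0.45,0.45,0.45,0.45,0.45,0.45,0.45,0.45,0.45,0.45,0.45]}'; python3 - <<'E'
from h import *
s=ctrl.observe(); im=snapshot("wrist"); cv2.imwrite("pics/w1.png",im[:,:,::-1])
import pickle; pickle.dump(s,open("s1.pkl","wb")); print(s["t"],s["position"],np.array(s["tcp_rot"]),s["gripper_width"])
E
```

```text
t: 2.15
position: [430.1, -294.2, 407.2]
tcp_rot: [[-0.004, 0.824, 0.567], [0.009, 0.567, -0.824], [-1.0, 0.002, -0.009]]
wrist_force: [0.5, -0.2, -0.8]
gripper_width: 38.4
2.15 [ 430.1  -294.22  407.22] [[-0.    0.82  0.57]
 [ 0.01  0.57 -0.82]
 [-1.    0.   -0.01]] 38.3928105277085
```

View pics/w1.png

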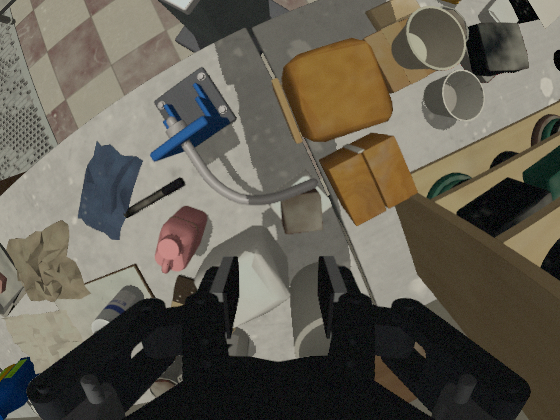

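The wrist view shows the rod from the plate at (205,130) round to its tip near (317,183). Next to the tip are wooden blocks, with the nearest corner near (325,165).

```bash
python3 - <<'E'
from h import *
zoom("pics/w1.png","pics/w1z.png",140,60,430,240,2.75)
E
```

```text
(no output)
```

View pics/w1z.png

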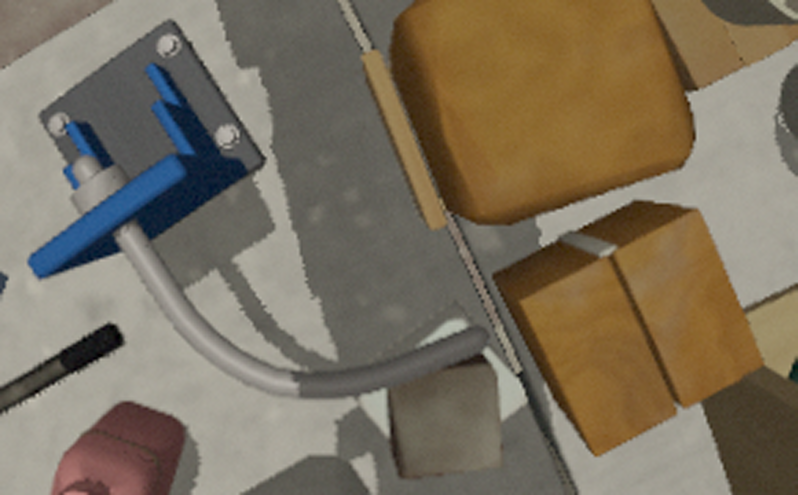

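```bash
python3 - <<'E'
from h import *
zoom("pics/top0.png","pics/t3.png",312,185,362,225,15)
E
```

```text
(no output)
```

View pics/t3.png

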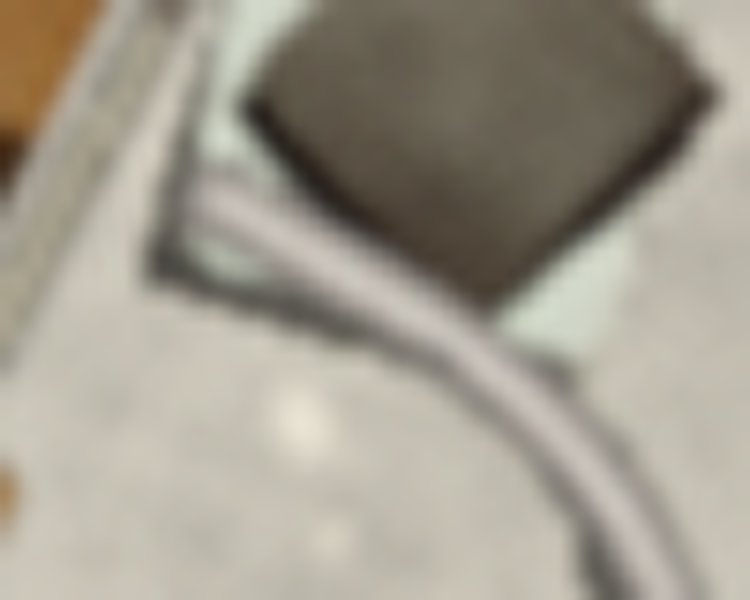

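```bash
python3 - <<'E'
from h import *
import pickle
s=pickle.load(open("s1.pkl","rb"))
w=lambda p:(p[0]/2.75+140-.32,p[1]/2.75+60-.32)
t=lambda p:(p[0]/15+312-.47,p[1]/15+185-.47)
print("tip tri",tri(ray("top",t((190,195))),ray("wrist",w((487,337)),s)), onz("wrist",w((487,337)),160,s),onz("top",t((190,195)),160))
pts=[(128,235),(150,272),(175,312),(205,345),(240,368),(275,381),(310,384),(345,382),(380,375),(420,363),(455,349),(485,338)]
im=cv2.imread("pics/w1z.png")
g=cv2.cvtColor(im,cv2.COLOR_BGR2GRAY).astype(np.float32)
hsv=cv2.cvtColor(im,cv2.COLOR_BGR2HSV)
W=[]
for i,p in enumerate(pts):
    P=onz("wrist",w(p),160,s); W.append(P)
    cv2.circle(im,p,2,(0,0,255),-1)
W=np.array(W); print(W[:,:2])
d=np.diff(W,axis=0); print(np.degrees(np.arctan2(d[:,1],d[:,0])),np.cumsum(np.linalg.norm(d,axis=1)))
# plate top edge ends wrist at z=180 : front top edge
for p in ((35,262),(190,163),(38,276),(188,176)): print("plate",onz("wrist",w(p),180,s))
# obstacles triangulation: wooden double block corner, tray corner
k=lambda p:(p[0]/5+270-.4,p[1]/5+170-.4)
print("block bottom-left corner(top pic 205,145)",tri(ray("top",k((213,103))),ray("wrist",w((495,272)),s)))
print("stick end",tri(ray("top",k((205,192))),ray("wrist",w((516,372)),s)))
print("brown block corner",tri(ray("top",k((372,30))),ray("wrist",w((500,470)),s)),tri(ray("top",k((372,177))),ray("wrist",w((390,390)),s)))
cv2.imwrite("pics/w1o.png",im)
E
```

```text
tip tri (array([ 452.49, -261.16,  222.97]), np.float64(0.7266996995419835)) [ 465.61 -266.92  160.  ] [ 461.1 -267.1  160. ]
[[ 315.01 -315.75]
 [ 331.64 -323.92]
 [ 349.97 -332.51]
 [ 368.51 -337.39]
 [ 386.51 -337.38]
 [ 402.12 -333.69]
 [ 415.27 -326.32]
 [ 427.14 -317.15]
 [ 437.71 -306.2 ]
 [ 448.72 -292.29]
 [ 457.44 -278.9 ]
 [ 465.16 -267.76]]
[-26.15 -25.11 -14.74   0.01  13.32  29.26  37.71  46.02  51.62  56.92
  55.29] [ 18.53  38.78  57.94  75.95  91.99 107.06 122.06 137.28 155.02 171.
 184.55]
plate [ 290.34 -342.39  180.  ]
plate [ 325.02 -273.58  180.  ]
plate [ 294.48 -346.69  180.  ]
plate [ 327.18 -278.33  180.  ]
block bottom-left corner(top pic 205,145) (array([ 490.33, -248.93,    5.81]), np.float64(24.223579967798678))
stick end (array([ 395.02, -224.19,  516.72]), np.float64(25.05853547393771))
brown block corner (array([ 514.59, -317.29,  131.55]), np.float64(0.36834485859555205)) (array([ 444.42, -310.03,  158.12]), np.float64(1.8478235937781047))
```

View pics/w1o.png

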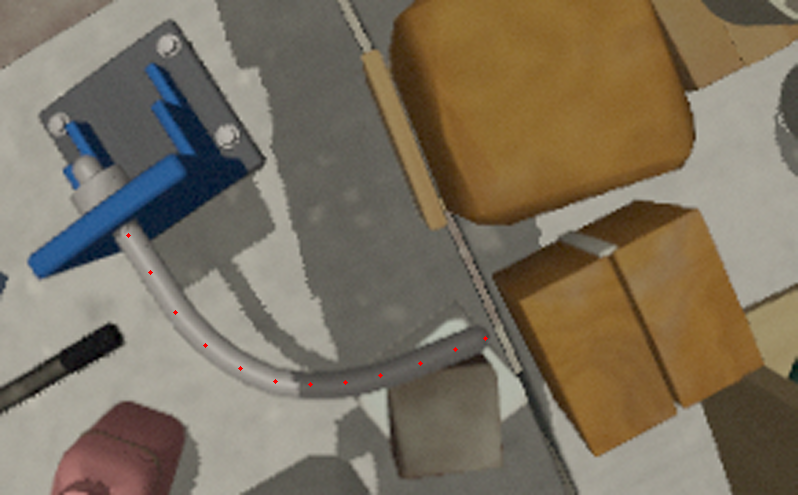

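```bash
cat >> h.py <<'E'
def plan(d,yaw,n,psi=None,R=None):
    """world shift per row d, tool-x turn per row (deg): list tool shifts; tool assumed near vertical"""
    from scipy.spatial.transform import Rotation as Ro
    R=np.array(ctrl.observe()["tcp_rot"]) if R is None else R
    for i in range(n):
        print(np.round(R.T@np.array(d,float),1).tolist(), yaw)
        R=R@Ro.from_rotvec([np.radians(yaw),0,0]).as_matrix()
E
python3 - <<'E'
from h import *
plan((5.8,43.6,-8),-8.5,10)
print(onz("top",(300,140),200),onz("top",(300,140),0))
E
```

```text
[8.4, 29.8, -32.3] -8.5
[8.4, 34.2, -27.5] -8.5
[8.4, 37.9, -22.1] -8.5
[8.4, 40.8, -16.3] -8.5
[8.4, 42.7, -10.1] -8.5
[8.4, 43.8, -3.7] -8.5
[8.4, 43.8, 2.9] -8.5
[8.4, 42.9, 9.3] -8.5
[8.4, 41.1, 15.5] -8.5
[8.4, 38.3, 21.4] -8.5
[ 582.15 -215.39  200.  ] [ 636.96 -225.13    0.  ]
```

```bash
python3 -m jog '{"translation":[[8,30,-32],[8,34,-28],[8,38,-22],[8,41,-16]],"dr":[[-8.5,0,0],[-8.5,0,0],[-8.5,0,0],[-8.5,0,0]],"jaw":[0.45,0.45,0.45,0.45]}'; python3 - <<'E'
from h import *
import pickle
s=ctrl.observe(); im=snapshot("wrist"); cv2.imwrite("pics/w2.png",im[:,:,::-1])
pickle.dump(s,open("s2.pkl","wb"))
E
```

```text
t: 2.6
position: [455.8, -119.5, 374.0]
tcp_rot: [[-0.005, 0.371, 0.929], [0.009, 0.929, -0.371], [-1.0, 0.006, -0.008]]
wrist_force: [-0.2, -0.4, -0.7]
gripper_width: 38.4
```

```bash
python3 -m jog '{"translation":[[8,43,-10],[8,44,-4],[8,44,3],[8,43,9],[8,41,16],[8,38,21]],"dr":[[-8.5,0,0],[-8.5,0,0],[-8.5,0,0],[-8.5,0,0],[-8.5,0,0],[-8.5,0,0]],"jaw":[0.45,0.45,0.45,0.45,0.45,0.45]}'; python3 - <<'E'
from h import *
import pickle
s=ctrl.observe(); im=snapshot("wrist"); cv2.imwrite("pics/w3.png",im[:,:,::-1])
pickle.dump(s,open("s3.pkl","wb"))
E
```

```text
t: 3.25
position: [493.1, 153.7, 326.7]
tcp_rot: [[-0.005, -0.493, 0.87], [0.01, 0.87, 0.493], [-1.0, 0.011, 0.001]]
wrist_force: [1.0, -0.8, -0.5]
gripper_width: 38.3
```

View pics/w2.png

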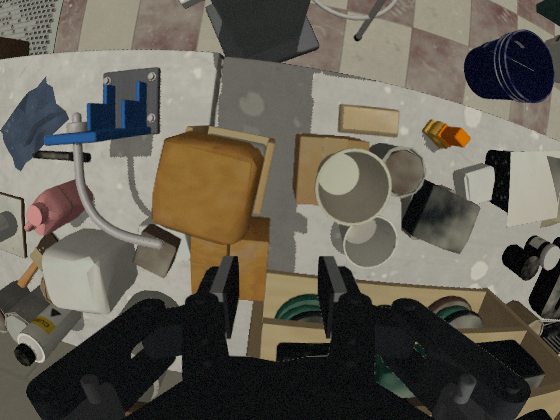

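View pics/w3.png

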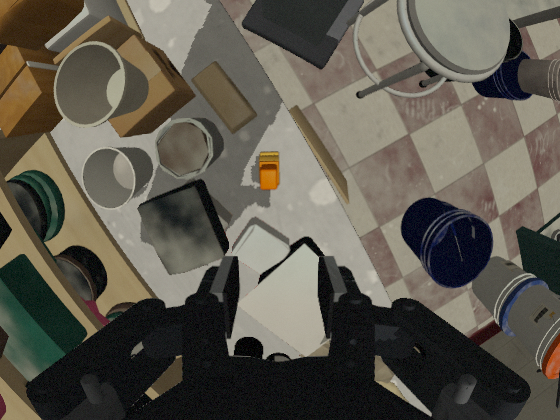

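In w2 the rod tip is near (163,243), just above the brown cube at (157,250). In w3 the bush is at (269,170), with the post top at about (269,183).

```bash
python3 - <<'E'
from h import *
zoom("pics/w2.png","pics/w2z.png",50,100,210,290,3.15)
zoom("pics/w3.png","pics/w3z.png",245,140,295,200,10)
E
```

```text
(no output)
```

View pics/w2z.png

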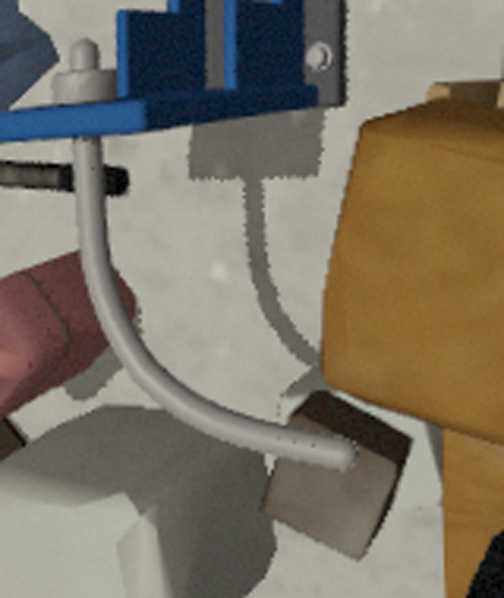

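View pics/w3z.png

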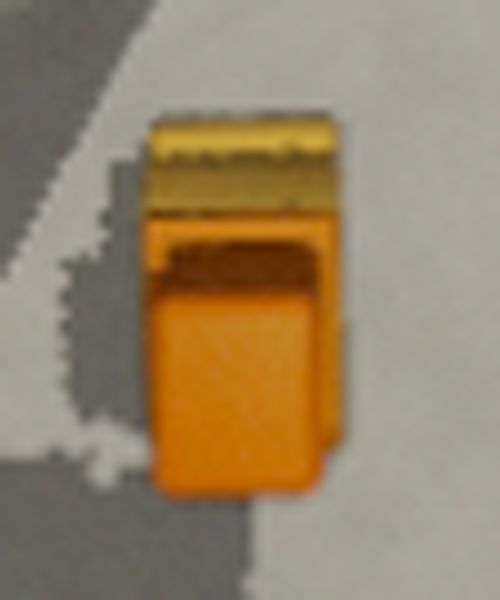

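```bash
python3 - <<'E'
from h import *
import pickle
s1=pickle.load(open("s1.pkl","rb"));s2=pickle.load(open("s2.pkl","rb"));s3=pickle.load(open("s3.pkl","rb"))
w1=lambda p:(p[0]/2.75+140-.32,p[1]/2.75+60-.32)
w2=lambda p:(p[0]/3.15+50-.34,p[1]/3.15+100-.34)
k=lambda p:(p[0]/5+270-.4,p[1]/5+170-.4); t=lambda p:(p[0]/15+312-.47,p[1]/15+185-.47)
R2=lambda p:ray("wrist",w2(p),s2); R1=lambda p:ray("wrist",w1(p),s1)
tp=(353,455)
print("tip",tri(R1((487,337)),R2(tp)),tri(ray("top",t((190,195))),R2(tp)))
print("rod at plate",tri(R1((124,228)),R2((88,138))))
print("mid bend",tri(R1((226,360)),R2((140,365))))
print("cube corners",tri(R1((390,390)),R2((265,510))),tri(R1((500,470)),R2((360,558))),tri(R1((492,365)),R2((398,483))),tri(R1((492,365)),R2((413,440))))
print("block",tri(R1((440,185)),R2((325,375))),tri(R1((490,220)),R2((325,375))),tri(R1((400,20)),R2((363,125))))
print("plate",[tri(R1(a),R2(b)) for a,b in (((190,163),(147,103)),)])
print("double block near corner",tri(R1((495,272)),R2((445,430))))
o3=lambda p,z:onz("wrist",(p[0]/10+245-.45,p[1]/10+140-.45),z,s3)
print("post",o3((240,393),90)); 
a=o3((155,300),90);b=o3((155,490),90);c=o3((325,490),90); print(np.linalg.norm(a-b),np.linalg.norm(c-b),np.degrees(np.arctan2(*(b-a)[1::-1])))
R=np.array(s3["tcp_rot"]);y=R[:,1]; print("psi",np.degrees(np.arctan2(y[1],y[0])))
a=o3((150,155),8);b=o3((335,155),8); print("foot front",a,b,np.linalg.norm(a-b),np.degrees(np.arctan2(*(b-a)[1::-1])))
P=o3((240,393),90); T=np.array([P[0],P[1],24+43.]) # grasp 3 ahead of tcp -> tcp z=73
T[2]=73; print("delta tool",R.T@(T-s3["position"]))
c=camera_info("wrist");print("campos",np.array(s3["position"])+R@np.array(c["hand_eye"])[:3,3])
E
```

```text
tip (array([ 464.85, -265.98,  161.35]), np.float64(2.059555378985765)) (array([ 462.59, -266.81,  160.02]), np.float64(3.0232902308451504))
rod at plate (array([ 313.04, -313.05,  161.17]), np.float64(0.5293082137506003))
mid bend (array([ 389.89, -335.01,  161.86]), np.float64(19.46715581064315))
cube corners (array([ 454.58, -302.49,  178.68]), np.float64(24.02230002008609)) (array([ 527.  , -324.89,   90.66]), np.float64(1.756715543381759)) (array([ 490.51, -279.86,  108.83]), np.float64(7.075378652540541)) (array([ 493.73, -285.02,   62.68]), np.float64(7.454512676336391))
block (array([ 415.85, -226.2 ,  232.87]), np.float64(14.779919206125706)) (array([ 426.35, -227.01,  230.27]), np.float64(5.515062074474582)) (array([ 364.84, -187.43,  222.66]), np.float64(1.3687698959428762))
plate [(array([ 321.81, -272.55,  179.57]), np.float64(7.379197090304739))]
double block near corner (array([ 466.16, -240.81,  131.87]), np.float64(17.16196699454986))
post [491.55 144.02  90.  ]
21.72636859131982 19.198260044217914 28.78091474596525
psi 119.55233911331126
foot front [482.72 123.47   8.  ] [470.46 145.41   8.  ] 25.124412554631274 119.20472990518883
delta tool [253.58 -10.57  -6.31]
campos [430.07 116.82 449.  ]
```

```bash
python3 - <<'E'
from h import *
zoom("pics/w2.png","pics/w2b.png",140,120,300,310,3)
zoom("pics/top0.png","pics/t4.png",255,140,345,230,7)
a=cv2.imread("pics/w2b.png");b=cv2.imread("pics/t4.png");h=max(a.shape[0],b.shape[0]);
o=np.zeros((h,a.shape[1]+b.shape[1],3),np.uint8);o[:a.shape[0],:a.shape[1]]=a;o[:b.shape[0],a.shape[1]:]=b;print(a.shape,b.shape)
cv2.imwrite("pics/cmb.png",o[:600,:])
E
```

```text
(570, 480, 3) (630, 630, 3)
```

View pics/w2b.png

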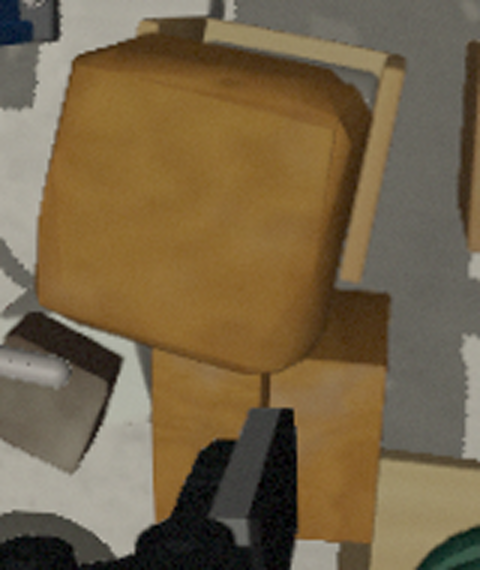

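View pics/t4.png

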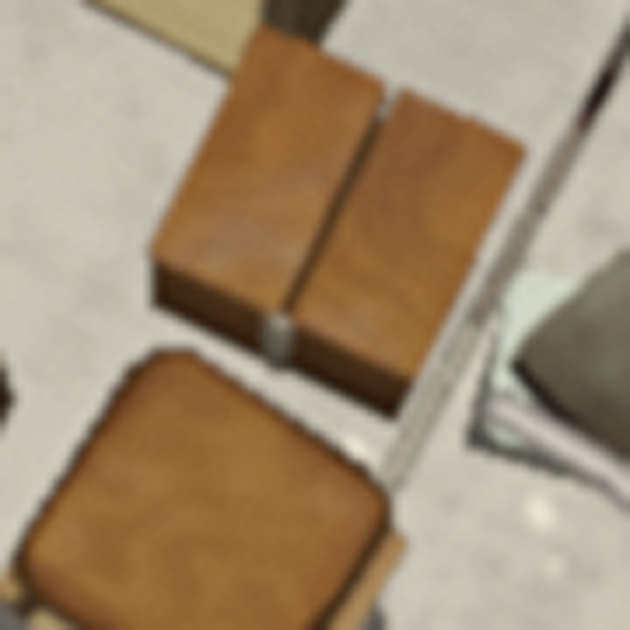

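```bash
python3 - <<'E'
from h import *
import pickle
s1=pickle.load(open("s1.pkl","rb"));s2=pickle.load(open("s2.pkl","rb"))
w1=lambda p:(p[0]/2.75+140-.32,p[1]/2.75+60-.32)
t=lambda p:(p[0]/7+255-.43,p[1]/7+140-.43)
b=lambda p:(p[0]/3+140-.33,p[1]/3+120-.33)
print("twin corner +x rodside", tri(ray("wrist",w1((600,455)),s1),ray("wrist",b((155,510)),s2)))
print("twin seam/corner top", tri(ray("wrist",w1((760,370)),s1),ray("wrist",b((372,540)),s2)), tri(ray("wrist",w1((697,211)),s1),ray("wrist",b((387,362)),s2)))
print("big corner", tri(ray("wrist",w1((690,140)),s1),ray("wrist",b((270,372)),s2)),tri(ray("wrist",w1((480,222)),s1),ray("wrist",b((38,300)),s2)))
for z in (60,100,130,160): print(z,onz("top",t((410,378)),z),onz("wrist",w1((524,292)),z,s1),onz("top",t((525,150)),z),onz("wrist",w1((600,455)),z,s1))
for z in (150,190,220): print(z,"big",onz("top",t((390,510)),z),onz("wrist",w1((485,222)),z,s1))
E
```

```text
twin corner +x rodside (array([ 555.04, -285.64,  110.73]), np.float64(7.937462280565332))
twin seam/corner top (array([ 608.78, -200.4 ,   97.4 ]), np.float64(1.351499903100413)) (array([ 525.97, -158.08,  102.99]), np.float64(2.2940402144452428))
big corner (array([ 465.85, -166.1 ,  245.4 ]), np.float64(0.9475681060996526)) (array([ 425.91, -229.49,  226.89]), np.float64(2.5326302887616143))
60 [ 485.31 -250.43   60.  ] [ 488.89 -243.17   60.  ] [ 565.54 -293.6    60.  ] [ 579.84 -291.81   60.  ]
100 [ 479.4  -247.43  100.  ] [ 480.45 -242.47  100.  ] [ 556.63 -288.98  100.  ] [ 563.66 -286.97  100.  ]
130 [ 474.97 -245.18  130.  ] [ 474.11 -241.95  130.  ] [ 549.95 -285.51  130.  ] [ 551.52 -283.35  130.  ]
160 [ 470.55 -242.92  160.  ] [ 467.78 -241.43  160.  ] [ 543.27 -282.05  160.  ] [ 539.38 -279.72  160.  ]
150 big [ 429.72 -235.93  150.  ] [ 438.47 -226.82  150.  ]
190 big [ 425.54 -233.24  190.  ] [ 433.32 -227.68  190.  ]
220 big [ 422.41 -231.22  220.  ] [ 429.47 -228.33  220.  ]
```

```bash
python3 -m jog '{"translation":[[30,-2,-1],[35,-2,-1],[35,-2,-1],[35,-2,-1],[30,-2,-1],[25,-1,-1]],"dr":[[0,0,-0.6],[0,0,0],[0,0,0],[0,0,0],[0,0,0],[0,0,0]],"jaw":[0.45,0.45,0.45,0.45,0.45,0.45]}' 60; python3 - <<'E'
from h import *
import pickle
s=ctrl.observe(); im=snapshot("wrist"); cv2.imwrite("pics/w4.png",im[:,:,::-1])
pickle.dump(s,open("s4.pkl","wb"))
R=np.array(s["tcp_rot"]); print(R, "delta",R.T@(np.array([491.4,143.8,73])-s["position"]))
print([proj("wrist",p,s) for p in ((491.4,143.8,90),)])
E
```

```text
t: 3.9
position: [493.9, 150.6, 130.0]
tcp_rot: [[0.003, -0.494, 0.87], [0.004, 0.87, 0.494], [-1.0, 0.002, 0.005]]
wrist_force: [0.3, 1.3, -0.5]
gripper_width: 38.5
[[ 0.   -0.49  0.87]
 [ 0.    0.87  0.49]
 [-1.    0.    0.  ]] delta [56.99 -4.78 -5.77]
[array([268.72, 246.82])]
```

View pics/w4.png

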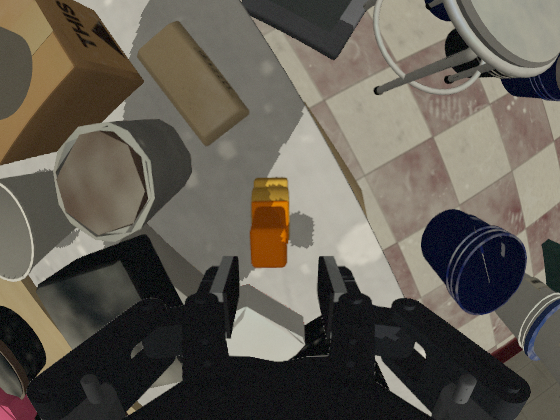

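The post top is seen at (269,248), and my estimate projects to (268.7,246.8), so they agree. Closing in.

```bash
python3 -m jog '{"translation":[[10,-4.5,-5.5],[20,0,0],[18,0,0],[8,0,0],[0,0,0]],"dr":[[0,0,0],[0,0,0],[0,0,0],[0,0,0],[0,0,0]],"jaw":[0.45,0.45,0.45,0.45,0.45]}' 60; python3 - <<'E'
from h import *
s=ctrl.observe(); R=np.array(s["tcp_rot"]); print("delta",R.T@(np.array([491.4,143.8,73])-s["position"]))
im=snapshot("wrist"); cv2.imwrite("pics/w5.png",im[:,:,::-1])
E
```

```text
t: 4.45
position: [489.7, 143.2, 70.2]
tcp_rot: [[-0.003, -0.482, 0.876], [0.003, 0.876, 0.482], [-1.0, 0.004, -0.001]]
wrist_force: [0.1, 0.5, -0.1]
gripper_width: 38.6
delta [-2.81 -0.3   1.8 ]
```

View pics/w5.png

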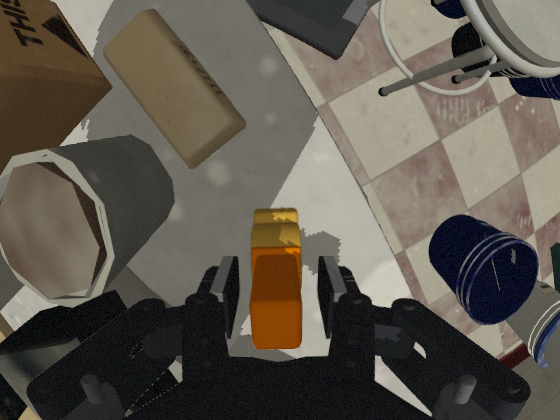

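```bash
python3 -m jog '{"translation":[[-3,0,2],[0,0,0],[0,0,0],[0,0,0],[0,0,0],[0,0,0]],"dr":[[0,0,0],[0,0,0],[0,0,0],[0,0,0],[0,0,0],[0,0,0]],"jaw":[0.45,0.1,0.1,0.1,0.1,0.1]}' 80
```

```text
t: 5.1
position: [493.0, 144.6, 76.6]
tcp_rot: [[0.001, -0.481, 0.877], [0.003, 0.876, 0.481], [-1.0, 0.003, 0.002]]
wrist_force: [-0.1, -0.1, -3.5]
gripper_width: 18.7
```

```bash
python3 -m jog '{"translation":[[-10,0,0],[-30,0,0],[-40,0,0],[-40,0,0],[-40,0,0],[-40,0,0],[-40,0,0],[-30,0,0],[-20,0,0]],"dr":[[0,0,0],[0,0,0],[0,0,0],[0,0,0],[0,0,0],[0,0,0],[0,0,0],[0,0,0],[0,0,0]],"jaw":[0.1,0.1,0.1,0.1,0.1,0.1,0.1,0.1,0.1]}'; python3 - <<'E'
from h import *
import pickle
s=ctrl.observe(); R=np.array(s["tcp_rot"]); print(s["position"],s["gripper_width"],s["wrist_force"],s["ft_torque"])
im=snapshot("wrist"); cv2.imwrite("pics/w6.png",im[:,:,::-1]);pickle.dump(s,open("s6.pkl","wb"))
E
```

```text
t: 6.0
position: [488.4, 143.0, 381.1]
tcp_rot: [[-0.004, -0.481, 0.877], [0.003, 0.877, 0.481], [-1.0, 0.004, -0.002]]
wrist_force: [1.2, 0.1, -3.9]
gripper_width: 19.0
[488.36 142.95 381.07] 19.037786938074373 [ 1.17  0.13 -3.85] [-0.1  -0.04 -0.07]
```

View pics/w6.png

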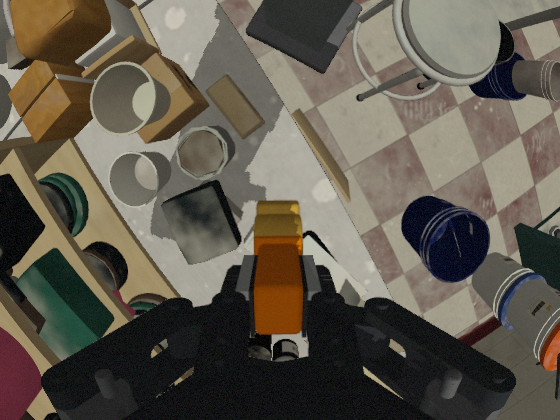

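```bash
python3 - <<'E'
from h import *
zoom("pics/w6.png","pics/w6z.png",225,185,335,345,3.7)
E
```

```text
(no output)
```

View pics/w6z.png

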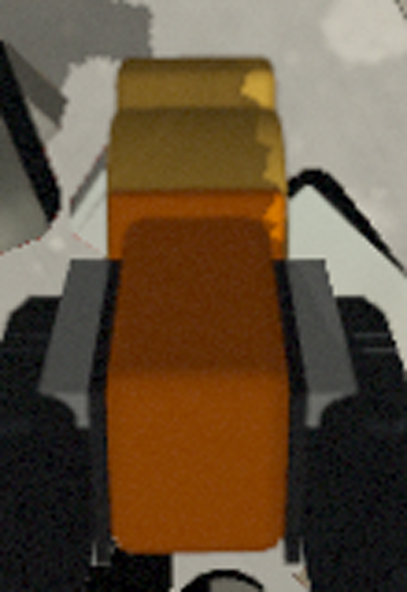

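```bash
python3 - <<'E'
from h import *
from scipy.optimize import least_squares
S={"position":[0,0,0],"tcp_rot":np.eye(3)}
f=lambda p:np.array([p[0]/3.7+225-.37,p[1]/3.7+185-.37])
obs=[(f((105,370)),(-66,-10,12)),(f((288,370)),(-66,10,12)),(f((110,548)),(-66,-10,-12)),(f((284,548)),(-66,10,-12)),(f((125,228)),(-20,-10,12)),(f((270,228)),(-20,10,12))]
def r(q):
    o=[]
    for uv,(x,y,z) in obs:
        # tool x of point = off + x   (bore at tool x = off)
        o.append(proj("wrist",(q[0]+x,q[1]+y,q[2]+z),S)-uv)
    return np.concatenate(o)
s=least_squares(r,[50,0,0]); print(s.x,s.fun.reshape(-1,2))
E
```

```text
[218.24  -0.07  90.74] [[ 14.76  19.57]
 [-14.49  19.55]
 [ 13.03 -49.5 ]
 [-13.11 -49.53]
 [ 10.53  35.89]
 [-10.74  35.87]]
```

```bash
python3 - <<'E'
from h import *
from scipy.optimize import least_squares
S={"position":[0,0,0],"tcp_rot":np.eye(3)}
f=lambda p:np.array([p[0]/3.7+225-.37,p[1]/3.7+185-.37])
obs=[(f((105,370)),(-66,-10,-12)),(f((288,370)),(-66,10,-12)),(f((110,550)),(-66,-10,12)),(f((284,550)),(-66,10,12)),(f((125,225)),(-20,-10,-12)),(f((270,225)),(-20,10,-12)),(f((118,60)),(24,-13,-23)),(f((275,60)),(24,13,-23))]
def r(q):
    o=[]
    for uv,(x,y,z) in obs:
        o.append(proj("wrist",(q[0]+x,q[1]+y,q[2]+z),S)-uv)
    return np.concatenate(o)
s=least_squares(r,[50,0,0],loss="soft_l1"); print(s.x,s.fun.reshape(-1,2))
E
```

```text
[56.38  0.18  2.36] [[-0.53  0.74]
 [ 0.63  0.69]
 [ 0.23 -0.08]
 [-0.21 -0.11]
 [ 0.42 -2.93]
 [-0.7  -2.98]
 [ 1.2   0.43]
 [-0.9   0.37]]
```

```bash
python3 - <<'E'
from h import *
import pickle
s1=pickle.load(open("s1.pkl","rb"));s2=pickle.load(open("s2.pkl","rb"))
w2=lambda p:(p[0]/3.15+50-.34,p[1]/3.15+100-.34)
t=lambda p:(p[0]/15+312-.47,p[1]/15+185-.47)
def sh(W):
    W=np.array(W);print(W[:,:2].tolist()); d=np.diff(W,axis=0);print(np.degrees(np.arctan2(d[:,1],d[:,0])),np.cumsum(np.linalg.norm(d,axis=1)))
sh([onz("wrist",w2(p),160,s2) for p in ((88,138),(89,185),(92,235),(103,285),(123,330),(153,372),(192,405),(235,427),(272,440),(310,446),(350,456))])
sh([onz("top",t(p),160) for p in ((650,575),(595,490),(540,410),(480,350),(400,292),(320,245),(250,212),(200,197))])
E
python3 -m jog '{"translation":[[0,0,0]],"dr":[[0,0,0]],"jaw":[0.1]}'
```

```text
[[313.0227551419466, -313.8293870066151], [328.9823124693174, -321.66013120490925], [346.36587584921404, -329.6252781922736], [365.39662389649726, -334.5347426147657], [384.4647475378592, -334.847422711587], [404.2423429647979, -330.48468686551234], [422.2575466302788, -320.7009399653675], [436.8040114193108, -307.36067789101884], [447.01833871206054, -295.0503049704998], [454.74860732615696, -281.2970187053988], [464.0064424799648, -267.96669250620573]]
[-26.14 -24.62 -14.47  -0.94  12.44  28.51  42.52  50.32  60.66  55.22] [ 17.78  36.9   56.55  75.62  95.88 116.38 136.11 152.11 167.89 184.12]
[[403.28691457955375, -332.4292387159653], [415.97532213279334, -324.92071727178734], [427.96651149218224, -317.356560857444], [437.05013263834843, -308.9123379834605], [445.9289846654324, -297.4932311590696], [453.1927894135434, -285.98530465743437], [458.3503198291722, -275.8532826713651], [460.7616197669482, -268.5617881536822]]
[30.62 32.24 42.91 52.13 57.74 63.02 71.7 ] [14.74 28.92 41.32 55.79 69.4  80.77 88.45]
t: 6.15
position: [488.8, 143.0, 384.4]
tcp_rot: [[0.001, -0.481, 0.877], [0.003, 0.877, 0.481], [-1.0, 0.003, 0.002]]
wrist_force: [-0.5, 0.3, -4.4]
gripper_width: 19.3
```

```bash
python3 - <<'E'
from h import *
plan((-1,-43,0),7,9)
E
```

```text
[-0.1, -37.2, -21.6] 7
[-0.1, -39.6, -16.9] 7
[-0.1, -41.3, -11.9] 7
[-0.1, -42.5, -6.8] 7
[-0.1, -43.0, -1.6] 7
[-0.1, -42.9, 3.7] 7
[-0.1, -42.1, 8.9] 7
[-0.1, -40.7, 13.9] 7
[-0.1, -38.7, 18.8] 7
```

```bash
python3 -m jog '{"translation":[[0,-37,-22],[0,-40,-17],[0,-41,-12],[0,-42,-7],[0,-43,-2],[0,-43,4],[0,-42,9],[0,-41,14],[0,-39,19],[0,0,0]],"dr":[[7,0,0],[7,0,0],[7,0,0],[7,0,0],[7,0,0],[7,0,0],[7,0,0],[7,0,0],[7,0,0],[0,0,0]],"jaw":[0.1,0.1,0.1,0.1,0.1,0.1,0.1,0.1,0.1,0.1]}'; python3 - <<'E'
from h import *
s=ctrl.observe(); R=np.array(s["tcp_rot"]); a=np.radians(57); u=np.array([np.cos(a),np.sin(a),0])
print("psi",np.degrees(np.arctan2(R[1,1],R[0,1])),s["position"])
bore=s["position"]+R@np.array([55,0,1]); tgt=np.array([464,-266.5,160.5])+30*u
print("bore",bore,"need tool",R.T@(tgt-bore))
im=snapshot("wrist"); cv2.imwrite("pics/w7.png",im[:,:,::-1])
E
```

```text
t: 7.15
position: [468.0, -256.8, 373.4]
tcp_rot: [[-0.011, 0.596, 0.803], [0.009, 0.803, -0.596], [-1.0, 0.001, -0.014]]
wrist_force: [0.1, 0.5, -3.3]
gripper_width: 19.0
psi 53.39553625889918 [ 467.98 -256.77  373.41]
bore [ 468.17 -256.86  318.4 ] need tool [157.89  19.6    2.8 ]
```

View pics/w7.png

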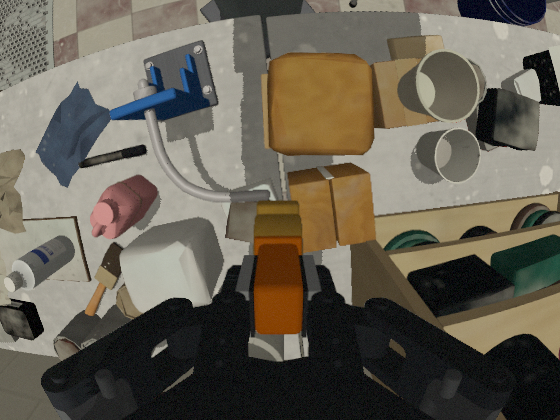

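```bash
python3 -m jog '{"translation":[[0,20,3],[30,0,0],[40,0,0],[35,0,0],[20,0,0],[0,0,0]],"dr":[[-3.6,-0.8,0],[0,0,0],[0,0,0],[0,0,0],[0,0,0],[0,0,0]],"jaw":[0.1,0.1,0.1,0.1,0.1,0.1]}'; cat > look.py <<'E'
from h import *
import sys,pickle
name=sys.argv[1]
s=ctrl.observe(); im=snapshot("wrist"); cv2.imwrite(f"pics/{name}.png",im[:,:,::-1]); pickle.dump(s,open(f"{name}.pkl","wb"))
R=np.array(s["tcp_rot"]); print("t",s["t"],"psi %.1f"%np.degrees(np.arctan2(R[1,1],R[0,1])),s["position"],"tilt y,z deg",np.degrees(R.T@np.array([-R[1,0],R[0,0],0])),"F",s["wrist_force"],"Ftool",R.T@s["wrist_force"],"bore",s["position"]+R@np.array([55,0,1]))
E
python3 look.py w8; python3 - <<'E'
from h import *
zoom("pics/w8.png","pics/w8z.png",80,80,360,290,2.8)
E
```

```text
t: 7.8
position: [480.9, -233.3, 242.0]
tcp_rot: [[-0.001, 0.531, 0.847], [0.005, 0.847, -0.531], [-1.0, 0.004, -0.004]]
wrist_force: [-0.1, 0.0, -2.4]
gripper_width: 19.0
t 7.8 psi 57.9 [ 480.94 -233.33  241.96] tilt y,z deg [-0.   -0.23 -0.21] F [-0.07  0.03 -2.41] Ftool [ 2.41 -0.02 -0.06] bore [ 481.7  -233.58  186.96]
```

View pics/w8z.png

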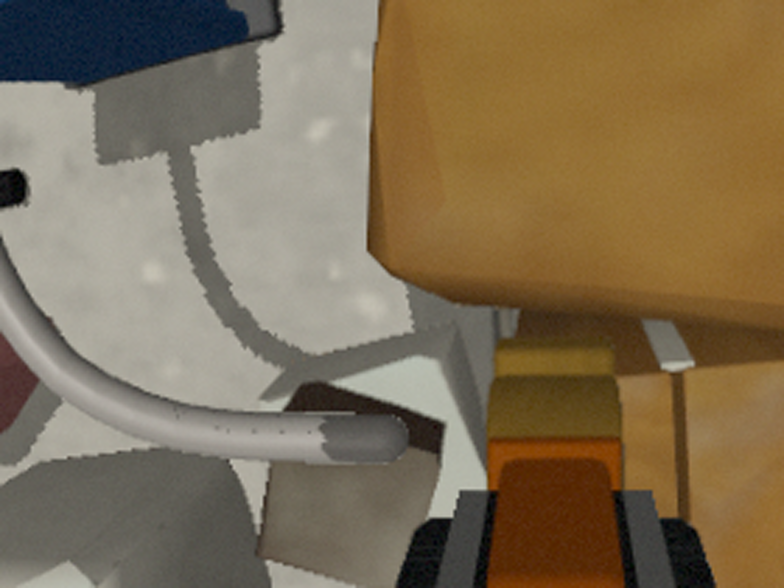

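```bash
python3 - <<'E'
from h import *
import pickle
s=pickle.load(open("w8.pkl","rb")); R=np.array(s["tcp_rot"])
f=lambda p:(p[0]/2.8+80-.32,p[1]/2.8+80-.32)
for z in (160,163):
  Ps=[]
  for p in ((408,438),(375,439),(325,441),(270,440),(220,434)):
    P=onz("wrist",f(p),z,s); Ps.append(P); print(p,P,"tool",R.T@(P-s["position"]))
  d=Ps[0]-Ps[2]; print(np.degrees(np.arctan2(d[1],d[0])))
# rod edge widths at 300: rows 412..466 
a=onz("wrist",f((340,416)),160,s);b=onz("wrist",f((340,464)),160,s);print("width",np.linalg.norm(a-b))
E
```

```text
(408, 438) [ 465.07 -265.49  160.  ] tool [ 81.82 -35.97   3.97]
(375, 439) [ 460.99 -272.59  160.  ] tool [ 81.79 -44.16   4.28]
(325, 441) [ 454.8  -283.67  160.  ] tool [ 81.74 -56.83   4.92]
(270, 440) [ 447.13 -295.73  160.  ] tool [ 81.69 -71.12   4.84]
(220, 434) [ 438.87 -306.27  160.  ] tool [ 81.65 -84.44   3.43]
60.536640631646286
(408, 438) [ 464.39 -264.46  163.  ] tool [ 78.83 -35.44   2.84]
(375, 439) [ 460.37 -271.46  163.  ] tool [ 78.8  -43.51   3.15]
(325, 441) [ 454.28 -282.37  163.  ] tool [ 78.75 -55.99   3.78]
(270, 440) [ 446.72 -294.26  163.  ] tool [ 78.7  -70.08   3.69]
(220, 434) [ 438.58 -304.64  163.  ] tool [ 78.66 -83.2    2.31]
60.536640631646286
width 12.587888748647623
```

```bash
python3 - <<'E'
from h import *
from scipy.optimize import least_squares
zoom("pics/w8.png","pics/w8y.png",235,190,325,345,3.85)
S={"position":[0,0,0],"tcp_rot":np.eye(3)}
f=lambda p:np.array([p[0]/3.7+225-.37,p[1]/3.7+185-.37])
base=[(f((105,370)),(-66,-10,-12)),(f((288,370)),(-66,10,-12)),(f((110,550)),(-66,-10,12)),(f((284,550)),(-66,10,12))]
foot=[(f((118,60)),(24,-13,-23)),(f((275,60)),(24,13,-23))]
foott=[(f((118,108)),(16,-13,-23))]
ring=[(f((108,190)),(-20,-13,0)),(f((284,190)),(-20,13,0))]
for obs in (base,base+foot):
  r=lambda q:np.concatenate([proj("wrist",(q[0]+x,q[1]+y,q[2]+z),S)-uv for uv,(x,y,z) in obs])
  s=least_squares(r,[50,0,0]); print(s.x,s.fun.reshape(-1,2).round(1).tolist())
for q in ((52.6,0,0),(55,0,1),(57,0,2.4)):
  print(q,[ (proj("wrist",np.array(q)+p,S)-[225,185])*3.7+1 for p in ((-66,0,-12),(-66,0,12),(24,0,-23),(24,0,-13))])
E
```

```text
[55.94 -0.33  1.84] [[-0.7, 0.3], [0.7, 0.3], [0.1, -0.3], [-0.2, -0.3]]
[55.9  -0.36  1.84] [[-0.7, 0.4], [0.6, 0.3], [0.0, -0.3], [-0.2, -0.3], [1.2, -0.2], [-0.8, -0.2]]
(52.6, 0, 0) [array([199.25, 371.54]), array([199.38, 554.3 ]), array([199.01,  53.29]), array([199.06, 109.43])]
(55, 0, 1) [array([199.25, 368.68]), array([199.38, 548.41]), array([199.01,  55.5 ]), array([199.07, 110.93])]
(57, 0, 2.4) [array([199.26, 370.97]), array([199.38, 547.43]), array([199.01,  60.46]), array([199.07, 115.22])]
```

View pics/w8y.png

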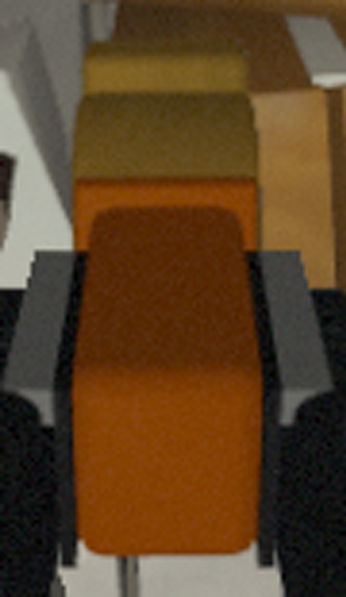

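```bash
python3 -m jog '{"translation":[[14,0,0],[13,0,0],[0,-8,0],[0,0,0]],"dr":[[-2.4,0,-0.2],[0,0,0],[0,0,0],[0,0,0]],"jaw":[0.1,0.1,0.1,0.1]}'; python3 look.py w9; python3 - <<'E'
from h import *
zoom("pics/w9.png","pics/w9z.png",120,150,340,310,3.5)
E
```

```text
t: 8.25
position: [478.7, -240.0, 221.0]
tcp_rot: [[0.003, 0.49, 0.872], [-0.002, 0.872, -0.49], [-1.0, -0.0, 0.003]]
wrist_force: [0.1, 0.7, -3.0]
gripper_width: 19.2
t 8.25 psi 60.6 [ 478.7  -239.97  221.02] tilt y,z deg [-0.    0.19  0.02] F [ 0.13  0.66 -3.03] Ftool [ 3.03  0.64 -0.22] bore [ 479.72 -240.56  166.02]
```

View pics/w9z.png

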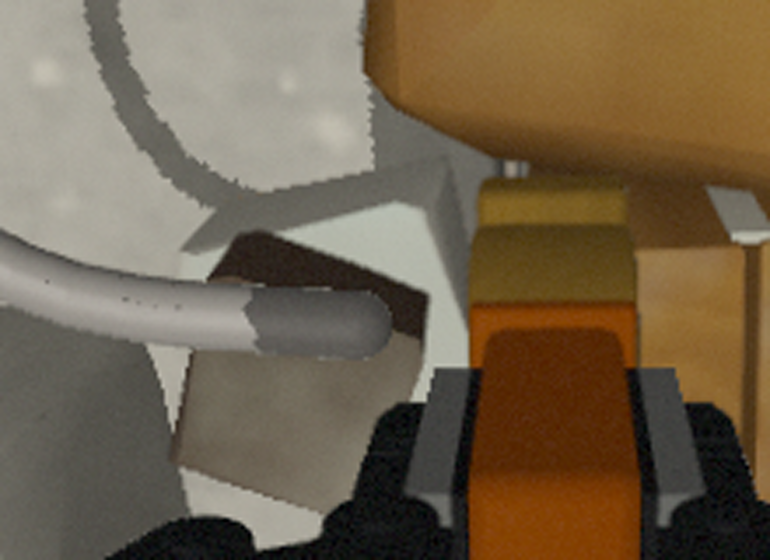

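```bash
python3 -m jog '{"translation":[[6,0,0],[0,0,0]],"dr":[[1,0,0],[0,0,0]],"jaw":[0.1,0.1]}'; python3 look.py w10; python3 - <<'E'
from h import *
zoom("pics/w10.png","pics/w10z.png",120,150,340,310,3.5)
E
```

```text
t: 8.5
position: [479.4, -240.1, 216.2]
tcp_rot: [[0.005, 0.507, 0.862], [-0.003, 0.862, -0.507], [-1.0, 0.0, 0.006]]
wrist_force: [-0.4, 0.7, -3.2]
gripper_width: 19.1
t 8.5 psi 59.5 [ 479.35 -240.11  216.21] tilt y,z deg [-0.    0.32 -0.  ] F [-0.43  0.7  -3.19] Ftool [ 3.18  0.39 -0.74] bore [ 480.48 -240.77  161.22]
```

View pics/w10z.png

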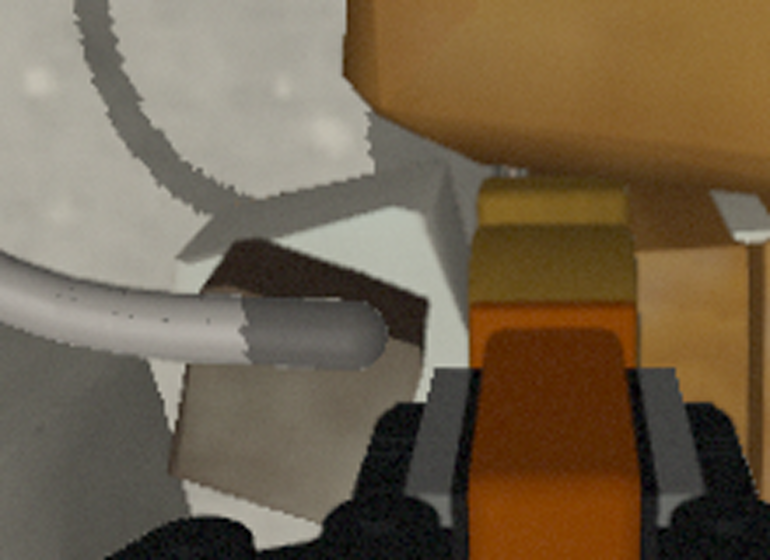

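```bash
python3 - <<'E'
from h import *
import pickle
s=pickle.load(open("w10.pkl","rb")); R=np.array(s["tcp_rot"])
f=lambda p:(p[0]/3.5+120-.36,p[1]/3.5+150-.36)
for z in (160,161.5):
  for p in ((386,334),(310,333),(245,331),(170,326)):
    P=onz("wrist",f(p),z,s); print(p,P,"tool",R.T@(P-s["position"]))
S={"position":[0,0,0],"tcp_rot":np.eye(3)}
for q in ((52.6,-25,0),(55.9,-25,1.84),(55,-25,1.8)): print((proj("wrist",q,S)-[120,150])*3.5+1)
E
```

```text
(386, 334) [ 464.91 -265.29  160.  ] tool [ 56.21 -29.02   0.01]
(310, 333) [ 458.14 -276.74  160.  ] tool [ 56.21 -42.33  -0.02]
(245, 331) [ 452.05 -286.71  160.  ] tool [ 56.21 -54.01  -0.21]
(170, 326) [ 444.43 -298.33  160.  ] tool [ 56.2  -67.89  -0.88]
(386, 334) [ 464.5  -264.76  161.5 ] tool [ 54.71 -28.78  -0.61]
(310, 333) [ 457.78 -276.12  161.5 ] tool [ 54.71 -41.98  -0.64]
(245, 331) [ 451.75 -286.    161.5 ] tool [ 54.7  -53.55  -0.82]
(170, 326) [ 444.19 -297.53  161.5 ] tool [ 54.7  -67.32  -1.49]
[406.47 342.04]
[409.33 344.54]
[408.69 346.37]
```

```bash
python3 -m jog '{"translation":[[0,-5,-1.8],[0,-6,0],[0,-4,0],[0,0,0]],"dr":[[0,0,0],[0,0,0.3],[0,0,0],[0,0,0]],"jaw":[0.1,0.1,0.1,0.1]}'; python3 look.py w11; python3 - <<'E'
from h import *
zoom("pics/w11.png","pics/w11z.png",120,150,340,310,3.5)
E
```

```text
t: 8.95
position: [469.6, -253.4, 217.1]
tcp_rot: [[0.008, 0.506, 0.862], [0.001, 0.862, -0.506], [-1.0, 0.005, 0.007]]
wrist_force: [-0.1, -0.2, -2.6]
gripper_width: 19.1
t 8.95 psi 59.6 [ 469.58 -253.41  217.06] tilt y,z deg [-0.    0.38 -0.31] F [-0.14 -0.18 -2.57] Ftool [ 2.57 -0.24 -0.05] bore [ 470.91 -253.84  162.07]
```

View pics/w11z.png

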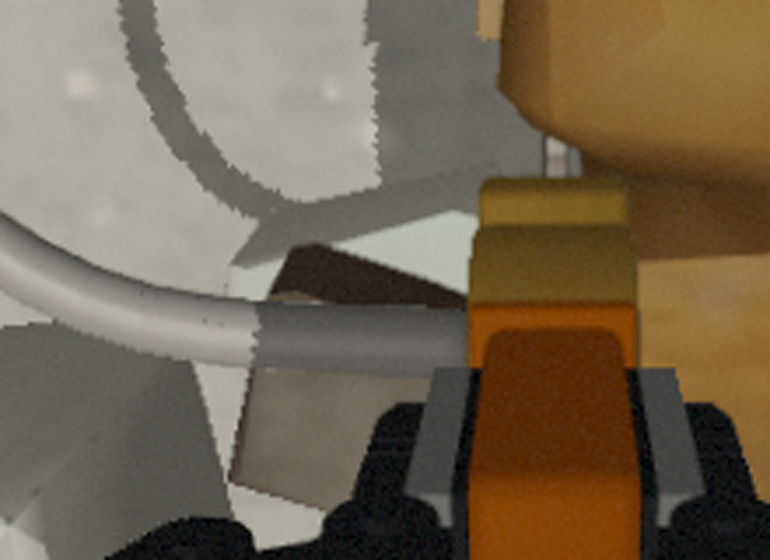

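```bash
python3 -m jog '{"translation":[[1,-3,-0.4],[0,-4,0],[0,-4,0]],"dr":[[0,0.4,-0.3],[0,0,0],[0,0,0]],"jaw":[0.1,0.1,0.1]}'; python3 -c "
from h import *
s=ctrl.observe();R=np.array(s['tcp_rot']);print(R.T@s['wrist_force'],R.T@s['ft_torque'])"
```

```text
t: 9.3
position: [464.1, -262.7, 215.6]
tcp_rot: [[0.0, 0.506, 0.863], [0.001, 0.863, -0.506], [-1.0, 0.001, -0.001]]
wrist_force: [4.5, 1.0, -7.7]
gripper_width: 19.2
[7.66 3.17 3.38] [-0.07 -0.73  0.81]
```

```bash
cat > f.py <<'E'
from h import *
s=ctrl.observe();R=np.array(s['tcp_rot'])
print("Ftool",R.T@s['wrist_force']-np.array([2.8,0,0]),"T",R.T@s['ft_torque'],"bore",(s["position"]+R@np.array([55,0,1.5])),"psi %.1f"%np.degrees(np.arctan2(R[1,1],R[0,1])),"tiltcorr y,z",np.degrees(R.T@np.array([-R[1,0],R[0,0],0]))[1:], "t",s["t"])
E
python3 -m jog '{"translation":[[2,0,1],[0,0,0]],"dr":[[0,0,0],[0,0,0]],"jaw":[0.1,0.1]}'; python3 f.py
```

```text
t: 9.5
position: [464.5, -263.8, 213.3]
tcp_rot: [[-0.001, 0.506, 0.862], [0.001, 0.862, -0.506], [-1.0, 0.001, -0.001]]
wrist_force: [0.3, 0.2, -2.8]
gripper_width: 18.9
Ftool [0.02 0.31 0.21] T [-0.    0.03  0.01] bore [ 465.78 -264.47  158.33] psi 59.6 tiltcorr y,z [-0.07 -0.04] t 9.5
```

```bash
cat > rod.py <<'E'
import numpy as np
from scipy.optimize import least_squares
W1=np.array([[315.01,-315.75],[331.64,-323.92],[349.97,-332.51],[368.51,-337.39],[386.51,-337.38],[402.12,-333.69],[415.27,-326.32],[427.14,-317.15],[437.71,-306.2],[448.72,-292.29],[457.44,-278.9],[465.16,-267.76]])
W2=np.array([[313.02,-313.83],[328.98,-321.66],[346.37,-329.63],[365.4,-334.53],[384.46,-334.85],[404.24,-330.48],[422.26,-320.7],[436.8,-307.36],[447.02,-295.05],[454.75,-281.3],[464.0,-267.97]])
W10=np.array([[464.91,-265.29],[458.14,-276.74],[452.05,-286.71],[444.43,-298.33]])
def curve(p,ds=1.0):
    x0,y0,th0,k1,k2,k3=p
    L1,L2,L3=40,85*np.radians(75),38
    s=np.arange(0,L1+L2+L3+.5,ds)
    # nominal turn rate + kinks spread over +-6 mm
    def kink(s,c,w=6): return np.clip((s-c+w)/(2*w),0,1)
    th=th0+np.clip((s-L1)/85,0,np.radians(75))+k1*kink(s,L1)+k2*kink(s,L1+L2/2)+k3*kink(s,L1+L2)
    x=x0+np.concatenate([[0],np.cumsum((np.cos(th[1:])+np.cos(th[:-1]))/2*ds)]); y=y0+np.concatenate([[0],np.cumsum((np.sin(th[1:])+np.sin(th[:-1]))/2*ds)])
    return s,x,y,th
def fit(pts,tip):
    def r(p):
        s,x,y,th=curve(p); C=np.stack([x,y],1)
        o=[]
        for q in pts:
            i=np.argmin(((C-q)**2).sum(1)); o.append((q-C[i])@[-np.sin(th[i]),np.cos(th[i])])
        return np.concatenate([o,2*(C[-1]-tip),np.array(p[3:])*5,[(p[2]-np.radians(-25.6))*30]])
    return least_squares(r,[312,-313.5,np.radians(-25.6),.05,.0,.05],diff_step=1e-4)
E
python3 - <<'E'
from rod import *
np.set_printoptions(precision=2,suppress=True)
f=fit(np.concatenate([W1[:-1],W2[:-1],W10[1:]]),np.array([464.7,-265.8]))
print(f.x.tolist(),np.degrees(f.x[2:])); print(f.fun)
s,x,y,th=curve(f.x)
for i in range(0,190,13): print(s[i],round(x[i],1),round(y[i],1),round(np.degrees(th[i]),1))
np.save("rodp.npy",f.x)
E
```

```text
[311.6869367047248, -313.71800137789904, -0.4526931933057841, 0.10449505080542179, 0.05275669948596175, -0.009665607688716766] [-25.94   5.99   3.02  -0.55]
[-0.37 -0.45 -0.52 -1.46 -1.62 -1.28 -0.1   0.53  0.66 -0.57 -0.73  0.48
  0.42  0.79  1.03  1.11  1.02  0.77  0.62 -0.61  0.25 -0.16 -0.38 -0.18
  0.29 -0.21  0.52  0.26 -0.05 -0.18]
0.0 311.7 -313.7 -25.9
13.0 323.4 -319.4 -25.9
26.0 335.1 -325.1 -25.9
39.0 346.8 -330.7 -23.4
52.0 359.2 -334.5 -11.9
65.0 372.1 -336.2 -3.1
78.0 385.1 -335.9 5.7
91.0 397.8 -333.6 14.8
104.0 410.0 -329.0 26.2
117.0 421.2 -322.4 35.0
130.0 431.2 -314.2 43.7
143.0 439.9 -304.5 52.5
156.0 447.1 -293.7 57.6
169.0 454.1 -282.8 57.5
182.0 461.1 -271.8 57.5
```

```bash
cat > step.py <<'E'
from h import *
from rod import curve
import sys
from scipy.spatial.transform import Rotation as Ro
ds=float(sys.argv[1]) if len(sys.argv)>1 else 5; n=int(sys.argv[2]) if len(sys.argv)>2 else 4
try: off=np.load("off.npy")   # lateral offset of true rod vs model, along left normal
except Exception: off=0.0
B=np.array([53,0,1.8])
st=ctrl.observe();R=np.array(st['tcp_rot']);p=np.array(st["position"])
s,x,y,th=curve(np.load("rodp.npy")); 
# extend beyond tip
e=np.arange(1,60.); s=np.r_[s,s[-1]+e]; x=np.r_[x,x[-1]+e*np.cos(th[-1])]; y=np.r_[y,y[-1]+e*np.sin(th[-1])]; th=np.r_[th,np.full(len(e),th[-1])]
ths=np.array([th[max(0,i-13):i+14].mean() for i in range(len(th))])
C=np.stack([x,y],1); b=p+R@B
i=np.argmin(((C-b[:2])**2).sum(1)); nrm=np.array([-np.sin(th[i]),np.cos(th[i])]); 
psi=np.degrees(np.arctan2(R[1,1],R[0,1]))
F=R.T@st['wrist_force']-np.array([2.8,0,0])
print("t %.2f s %.1f lat %.2f psi %.1f (want %.1f) z %.1f"%(st["t"],s[i],(b[:2]-C[i])@nrm,psi,np.degrees(ths[i]),b[2]),"F",F,"T",R.T@st['ft_torque'],"tiltcorr",np.degrees(R.T@np.array([-R[1,0],R[0,0],0]))[1:])
for k in range(n):
    j=int(np.argmin(abs(s-(s[i]-ds*(k+1)))))
    Rn=R@Ro.from_rotvec([-(ths[j]-np.radians(psi)),0,0]).as_matrix()
    tgt=np.array([*C[j],160.]); pn=tgt-Rn@B; pn[2]=p[2]
    print("shift",np.round(R.T@(pn-p),1),"turn %.1f"%np.degrees(-(ths[j]-np.radians(psi))))
    R,p,psi=Rn,pn,np.degrees(ths[j])
E
python3 step.py 5 4
```

```text
t 9.50 s 191.0 lat -0.32 psi 59.6 (want 57.5) z 160.3 F [0.02 0.31 0.21] T [-0.    0.03  0.01] tiltcorr [-0.07 -0.04]
shift [-0.  -4.6 -0.5] turn 2.1
shift [-0. -5. -0.] turn -0.0
shift [-0. -5. -0.] turn -0.0
shift [-0. -5. -0.] turn -0.0
```

```bash
python3 -m jog '{"translation":[[0.3,-5,-0.2],[0,-5,0],[0,-5,0],[0,-5,0]],"dr":[[1,0,0],[1,0,0],[0,0,0],[0,0,0]],"jaw":[0.1,0.1,0.1,0.1]}'; python3 step.py 5 4
```

```text
t: 9.9
position: [453.0, -281.7, 213.3]
tcp_rot: [[-0.001, 0.538, 0.843], [0.001, 0.843, -0.538], [-1.0, -0.0, -0.001]]
wrist_force: [0.5, 0.1, -3.2]
gripper_width: 19.0
t 9.90 s 169.0 lat -0.19 psi 57.4 (want 57.5) z 160.3 F [0.39 0.37 0.39] T [ 0.02 -0.06 -0.  ] tiltcorr [-0.07  0.  ]
shift [ 0.  -5.3 -0.2] turn -0.1
shift [ 0. -5. -0.] turn 0.3
shift [ 0. -5.  0.] turn 0.9
shift [ 0.  -5.   0.1] turn 1.6
```

Sliding freely, with no contact force. Continuing.

```bash
python3 -m jog '{"translation":[[0,-5,0],[0,-5,0],[0,-5,0]],"dr":[[0,0,0],[0.3,0,0],[0.9,0,0]],"jaw":[0.1,0.1,0.1]}'; python3 step.py 4 4
```

```text
t: 10.2
position: [443.9, -295.7, 213.4]
tcp_rot: [[-0.001, 0.557, 0.831], [0.0, 0.831, -0.557], [-1.0, -0.0, -0.001]]
wrist_force: [-0.9, 0.2, -3.1]
gripper_width: 19.2
t 10.20 s 153.0 lat -0.08 psi 56.2 (want 56.0) z 160.4 F [ 0.25 -0.33 -0.91] T [0.05 0.01 0.02] tiltcorr [-0.07  0.01]
shift [ 0.  -3.6 -0. ] turn 1.4
shift [ 0.  -3.9  0. ] turn 1.7
shift [ 0.  -3.9 -0. ] turn 2.1
shift [ 0.  -3.9 -0.1] turn 2.5
```

```bash
python3 -m jog '{"translation":[[0,-4,0],[0,-4,0],[0,-4,0]],"dr":[[1.4,0,0],[1.8,0,0],[2.1,0,0]],"jaw":[0.1,0.1,0.1]}'; python3 step.py 4 4
```

```text
t: 10.5
position: [436.2, -306.6, 213.4]
tcp_rot: [[-0.001, 0.637, 0.771], [0.0, 0.771, -0.637], [-1.0, -0.0, -0.001]]
wrist_force: [1.1, 1.2, -2.6]
gripper_width: 19.1
t 10.50 s 139.0 lat -0.18 psi 50.4 (want 49.7) z 160.4 F [-0.22  1.61  0.07] T [-0.06  0.01 -0.02] tiltcorr [-0.06  0.02]
shift [ 0.  -4.  -0.3] turn 3.3
shift [ 0.  -3.9 -0.1] turn 2.7
shift [ 0.  -3.9 -0.1] turn 2.7
shift [ 0.  -3.9 -0.1] turn 2.7
```

```bash
python3 -m jog '{"translation":[[0,-4,-0.3],[0,-4,-0.1],[0,-4,-0.1]],"dr":[[3.2,0,0],[2.7,0,0],[2.7,0,0]],"jaw":[0.1,0.1,0.1]}'; python3 step.py 4 4; python3 look.py w12; python3 - <<'E'
from h import *
zoom("pics/w12.png","pics/w12z.png",60,120,360,330,2.6)
E
```

```text
t: 10.8
position: [427.1, -315.8, 213.4]
tcp_rot: [[-0.001, 0.753, 0.659], [0.0, 0.659, -0.753], [-1.0, -0.0, -0.001]]
wrist_force: [0.2, -0.3, -3.1]
gripper_width: 18.8
t 10.80 s 126.0 lat -0.20 psi 41.2 (want 41.0) z 160.4 F [ 0.31 -0.05  0.33] T [ 0.03 -0.03 -0.02] tiltcorr [-0.06  0.03]
shift [ 0.  -3.8 -0.3] turn 2.8
shift [ 0.  -3.9 -0.1] turn 2.7
shift [ 0.  -3.9 -0.1] turn 2.7
shift [ 0.  -3.9 -0.1] turn 2.8
t 10.8 psi 41.2 [ 427.15 -315.81  213.36] tilt y,z deg [-0.   -0.06  0.03] F [ 0.18 -0.28 -3.11] Ftool [ 3.11 -0.05  0.33] bore [ 427.75 -316.54  158.35]
```

View pics/w12z.png

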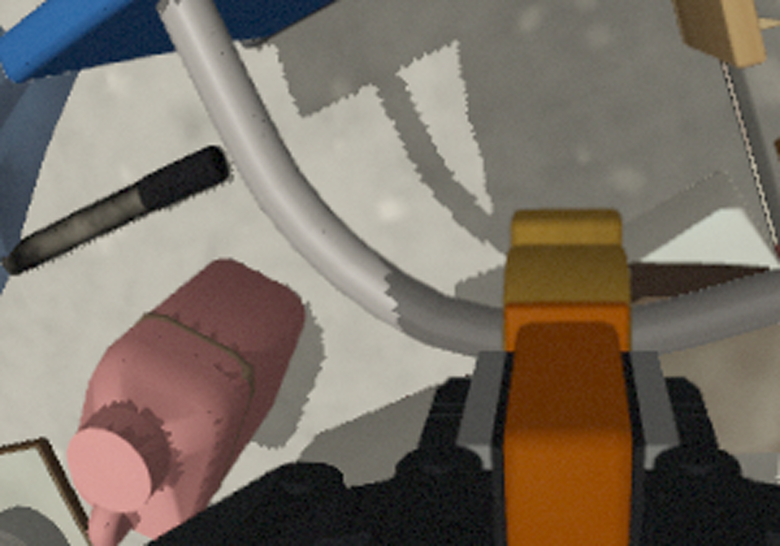

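The bush sits on the rod with the rod visible on both sides. I'll check the rod ahead against the model from this nearer view.

```bash
python3 - <<'E'
from h import *
from rod import curve
import pickle
s0=pickle.load(open("w12.pkl","rb"))
s,x,y,th=curve(np.load("rodp.npy")); C=np.stack([x,y],1)
for z in (160,161):
 for p in ((440,324),(400,304),(355,275),(315,238),(280,195),(250,147),(222,95),(203,48),(190,12)):
  P=onz("wrist",(p[0]/2.6+60-.3,p[1]/2.6+120-.3),z,s0)[:2]; i=np.argmin(((C-P)**2).sum(1)); print(z,p,P,"s",s[i],"lat %.2f"%((P-C[i])@[-np.sin(th[i]),np.cos(th[i])]))
E
```

```text
160 (440, 324) [ 404.04 -333.92] s 97.0 lat -2.12
160 (400, 304) [ 394.19 -336.21] s 87.0 lat -1.68
160 (355, 275) [ 382.19 -337.61] s 75.0 lat -1.47
160 (315, 238) [ 369.94 -336.82] s 63.0 lat -0.76
160 (280, 195) [ 357.75 -334.23] s 51.0 lat -0.04
160 (250, 147) [ 345.75 -330.08] s 38.0 lat 0.12
160 (222, 95) [ 333.47 -325.04] s 25.0 lat -0.65
160 (203, 48) [ 323.42 -319.6 ] s 13.0 lat -0.16
160 (190, 12) [ 315.9  -315.25] s 4.0 lat 0.46
161 (440, 324) [ 403.9 -333.5] s 97.0 lat -1.69
161 (400, 304) [ 394.11 -335.78] s 87.0 lat -1.24
161 (355, 275) [ 382.17 -337.18] s 75.0 lat -1.03
161 (315, 238) [ 369.99 -336.38] s 63.0 lat -0.33
161 (280, 195) [ 357.87 -333.82] s 51.0 lat 0.39
161 (250, 147) [ 345.94 -329.69] s 38.0 lat 0.55
161 (222, 95) [ 333.73 -324.67] s 25.0 lat -0.21
161 (203, 48) [ 323.74 -319.27] s 13.0 lat 0.28
161 (190, 12) [ 316.25 -314.95] s 5.0 lat 0.89
```

```bash
python3 - <<'E'
from rod import *
np.set_printoptions(precision=2,suppress=True)
W12=np.array([[404.0,-333.7],[394.15,-336.],[382.2,-337.4],[370,-336.6],[357.8,-334],[345.85,-329.9],[333.6,-324.85],[323.6,-319.4],[316.,-315.1]])
B=np.array([[426.8,-318.1]])
f=fit(np.concatenate([W1[:-1],W2[:-1],W10[1:],W12,W12]),np.array([464.7,-265.8]))
print(f.x.tolist(),np.degrees(f.x[2:])); print(f.fun)
np.save("rodp.npy",f.x)
E
python3 step.py 4 4
```

```text
[312.243130814648, -313.8192140181728, -0.45363817733590556, 0.09287543520972485, 0.08656054936674437, -0.03811992252279733] [-25.99   5.32   4.96  -2.18]
[-0.52 -0.58 -0.55 -1.11 -0.96 -0.38  0.57  0.88  0.67 -0.74 -0.79  0.33
  0.29  0.69  1.31  1.74  1.9   1.25  0.66 -0.8   0.17 -0.2  -0.51 -0.35
 -1.01 -0.67 -0.67 -0.17  0.33  0.23 -0.56 -0.04  0.5  -1.01 -0.67 -0.67
 -0.17  0.33  0.23 -0.56 -0.04  0.5   0.31 -0.36  0.46  0.43 -0.19 -0.21]
t 10.85 s 125.0 lat 0.12 psi 41.0 (want 41.6) z 160.4 F [-0.66 -0.93 -0.46] T [-0.04 -0.03 -0.05] tiltcorr [-0.06  0.04]
shift [ 0.  -4.3  0.1] turn 2.1
shift [ 0.  -3.9 -0.1] turn 2.7
shift [ 0.  -3.9 -0.1] turn 2.7
shift [ 0.  -3.9 -0.1] turn 2.9
```

```bash
python3 -m jog '{"translation":[[0,-4,0.2],[0,-4,0],[0,-4,0]],"dr":[[2.1,0,0],[2.7,0,0],[2.8,0,0]],"jaw":[0.1,0.1,0.1]}'; python3 step.py 4 4
```

```text
t: 11.15
position: [417.3, -324.1, 213.4]
tcp_rot: [[-0.001, 0.838, 0.546], [0.0, 0.546, -0.838], [-1.0, -0.001, -0.001]]
wrist_force: [0.1, -0.4, -3.1]
gripper_width: 19.1
t 11.15 s 113.0 lat -0.36 psi 33.1 (want 33.5) z 160.4 F [ 0.26 -0.17  0.42] T [ 0.   -0.   -0.02] tiltcorr [-0.06  0.04]
shift [ 0.  -3.7 -0.4] turn 2.6
shift [ 0.  -3.9 -0.1] turn 3.2
shift [ 0.  -3.9 -0. ] turn 3.4
shift [ 0.  -3.9 -0.1] turn 3.4
```

```bash
python3 -m jog '{"translation":[[0,-4,-0.1],[0,-4,0],[0,-4,0]],"dr":[[2.6,0,0],[3.2,0,0],[3.4,0,0]],"jaw":[0.1,0.1,0.1]}'; python3 step.py 4 4
```

```text
t: 11.45
position: [406.5, -330.3, 213.3]
tcp_rot: [[-0.001, 0.917, 0.399], [0.001, 0.399, -0.917], [-1.0, -0.001, -0.001]]
wrist_force: [-0.6, -0.2, -3.4]
gripper_width: 18.9
t 11.45 s 100.0 lat -0.60 psi 23.5 (want 23.1) z 160.3 F [ 0.59 -0.59 -0.04] T [-0.01  0.    0.01] tiltcorr [-0.05  0.04]
shift [ 0.  -4.  -0.7] turn 3.9
shift [ 0.  -3.9 -0.1] turn 3.4
shift [ 0.  -3.9 -0.2] turn 3.4
shift [ 0.  -3.9 -0.2] turn 3.3
```

```bash
python3 -m jog '{"translation":[[0,-4,-0.5],[0,-4,-0.1],[0,-4,-0.2]],"dr":[[3.7,0,0],[3.4,0,0],[3.4,0,0]],"jaw":[0.1,0.1,0.1]}'; python3 step.py 4 4
```

```text
t: 11.75
position: [394.5, -333.9, 213.4]
tcp_rot: [[-0.001, 0.976, 0.217], [0.001, 0.217, -0.976], [-1.0, -0.001, -0.001]]
wrist_force: [-0.0, -0.9, -2.1]
gripper_width: 19.2
t 11.75 s 87.0 lat -0.46 psi 12.5 (want 11.9) z 160.3 F [-0.68 -0.21  0.85] T [-0.02 -0.01 -0.01] tiltcorr [-0.05  0.04]
shift [ 0.  -4.2 -0.7] turn 3.8
shift [ 0.  -3.9 -0.1] turn 3.0
shift [ 0.  -3.9 -0.1] turn 2.8
shift [ 0.  -3.9 -0.1] turn 2.7
```

```bash
python3 -m jog '{"translation":[[0,-4,-0.4],[0,-4,-0.1],[0,-4,-0.1]],"dr":[[3.6,0,0],[3,0,0],[2.8,0,0]],"jaw":[0.1,0.1,0.1]}'; python3 step.py 4 4
```

```text
t: 12.05
position: [382.1, -335.4, 213.4]
tcp_rot: [[-0.001, 0.999, 0.046], [0.001, 0.046, -0.999], [-1.0, -0.001, -0.001]]
wrist_force: [-0.1, 0.2, -3.1]
gripper_width: 18.8
t 12.05 s 75.0 lat -0.40 psi 2.7 (want 2.9) z 160.4 F [ 0.29 -0.13 -0.22] T [-0.02 -0.03  0.02] tiltcorr [-0.04  0.04]
shift [ 0.  -3.5 -0.5] turn 2.4
shift [ 0.  -3.9 -0.1] turn 2.7
shift [ 0.  -3.9 -0.1] turn 2.7
shift [ 0.  -3.9 -0.1] turn 2.7
```

```bash
python3 -m jog '{"translation":[[0,-4,-0.3],[0,-4,-0.1],[0,-4,-0.1]],"dr":[[2.5,0,0],[2.7,0,0],[2.7,0,0]],"jaw":[0.1,0.1,0.1]}'; python3 step.py 4 4;python3 look.py w13; python3 - <<'E'
from h import *
zoom("pics/w13.png","pics/w13z.png",60,120,360,330,2.6)
E
```

```text
t: 12.35
position: [369.6, -334.9, 213.4]
tcp_rot: [[-0.001, 0.995, -0.098], [0.001, -0.098, -0.995], [-1.0, -0.001, -0.001]]
wrist_force: [-0.4, 0.1, -2.5]
gripper_width: 19.1
t 12.35 s 62.0 lat -0.30 psi -5.6 (want -5.8) z 160.4 F [-0.25 -0.41 -0.08] T [ 0.02  0.01 -0.1 ] tiltcorr [-0.03  0.04]
shift [ 0.  -3.7 -0.4] turn 2.9
shift [ 0.  -3.9 -0.1] turn 2.9
shift [ 0.  -3.9 -0.1] turn 3.0
shift [ 0.  -3.9 -0.1] turn 2.9
t 12.35 psi -5.6 [ 369.59 -334.91  213.44] tilt y,z deg [-0.   -0.03  0.04] F [-0.41  0.12 -2.55] Ftool [ 2.55 -0.41 -0.08] bore [ 369.45 -335.87  158.44]
```

View pics/w13z.png

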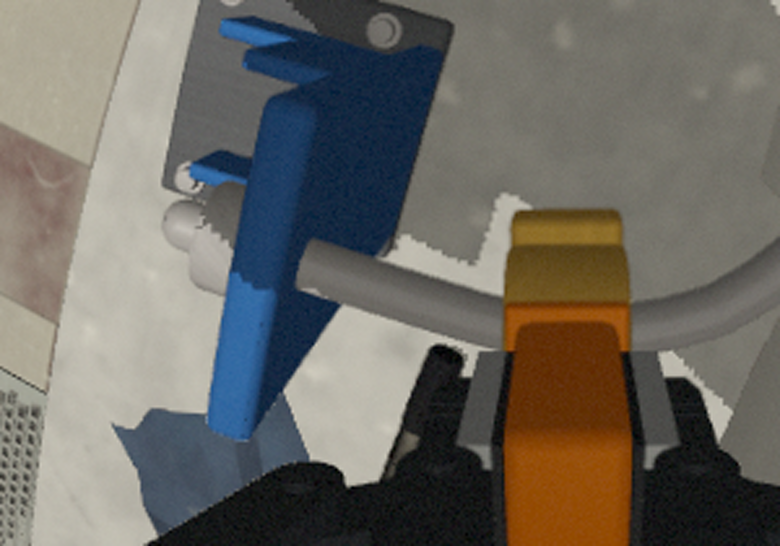

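```bash
python3 - <<'E'
from h import *
from rod import curve
import pickle
s0=pickle.load(open("w13.pkl","rb"))
s,x,y,th=curve(np.load("rodp.npy")); C=np.stack([x,y],1)
q=lambda p,z:onz("wrist",(p[0]/2.6+60-.3,p[1]/2.6+120-.3),z,s0)
for p in ((310,264),(350,278),(400,293),(440,305),(480,313)):
  P=q(p,160.3)[:2]; i=np.argmin(((C-P)**2).sum(1)); print(p,P,"s",s[i],"lat %.2f"%((P-C[i])@[-np.sin(th[i]),np.cos(th[i])]))
a,b=q((318,105),180),q((268,380),180); d=a-b; print(a,b,np.degrees(np.arctan2(d[1],d[0]))-90)
a,b=q((266,110),180),q((213,400),180); d=a-b; print(a,b,np.degrees(np.arctan2(d[1],d[0]))-90)
a,b=q((310,264),160.3),q((400,293),160.3); d=b-a; print(np.degrees(np.arctan2(d[1],d[0])))
E
```

```text
(310, 264) [ 312.6  -313.84] s 0.0 lat 0.13
(350, 278) [ 321.44 -318.  ] s 10.0 lat 0.27
(400, 293) [ 332.4  -322.59] s 22.0 lat 0.95
(440, 305) [ 341.06 -326.26] s 31.0 lat 1.45
(480, 313) [ 349.8  -328.99] s 41.0 lat 2.66
[ 326.95 -276.79  180.  ] [ 304.74 -332.9   180.  ] -21.59720005594336
[ 316.18 -276.33  180.  ] [ 290.13 -337.04  180.  ] -23.224836692006406
-23.82477128645203
```

```bash
python3 -m jog '{"translation":[[0,-4,-0.7],[0,-4,-0.4],[0,-4,-0.3]],"dr":[[2.9,0,0],[2.9,0,0],[3,0,0]],"jaw":[0.1,0.1,0.1]}'; python3 step.py 4 4
```

```text
t: 12.7
position: [357.5, -331.7, 213.6]
tcp_rot: [[-0.001, 0.967, -0.254], [0.0, -0.254, -0.967], [-1.0, -0.001, -0.0]]
wrist_force: [-0.4, 0.2, -3.6]
gripper_width: 19.2
t 12.70 s 49.0 lat 0.71 psi -14.7 (want -15.3) z 160.6 F [ 0.76 -0.41 -0.14] T [ 0.   -0.04  0.02] tiltcorr [-0.02  0.04]
shift [ 0.  -4.   0.6] turn 3.3
shift [ 0.  -3.9 -0.1] turn 2.4
shift [ 0.  -3.9 -0.2] turn 2.0
shift [ 0.  -3.9 -0.2] turn 1.6
```

```bash
python3 -m jog '{"translation":[[0,-4,0.1],[0,-4,0],[0,-4,0]],"dr":[[2.9,0,0],[2.4,0,0],[2,0,0]],"jaw":[0.1,0.1,0.1]}'; python3 step.py 4 4
```

```text
t: 13.0
position: [345.9, -328.1, 213.7]
tcp_rot: [[-0.0, 0.926, -0.378], [0.0, -0.378, -0.926], [-1.0, -0.0, -0.0]]
wrist_force: [-0.8, 0.0, -3.3]
gripper_width: 19.2
t 13.00 s 37.0 lat 0.12 psi -22.2 (want -22.5) z 160.7 F [ 0.47 -0.78  0.31] T [ 0.01 -0.02  0.01] tiltcorr [-0.02  0.02]
shift [ 0.  -3.5 -0.1] turn 2.0
shift [ 0.  -4.  -0.1] turn 1.1
shift [ 0. -4. -0.] turn 0.5
shift [ 0. -4. -0.] turn 0.2
```

```bash
python3 -m jog '{"translation":[[0,-4,-0.2],[0,-4,-0.1]],"dr":[[1,0,0],[0.7,0,0]],"jaw":[0.1,0.1]}'; python3 step.py 4 3;python3 look.py w14; python3 - <<'E'
from h import *
zoom("pics/w14.png","pics/w14z.png",120,120,340,330,2.85)
E
```

```text
t: 13.2
position: [338.4, -324.6, 213.7]
tcp_rot: [[-0.0, 0.914, -0.406], [0.0, -0.406, -0.914], [-1.0, -0.0, -0.0]]
wrist_force: [0.6, 0.5, -3.6]
gripper_width: 18.7
t 13.20 s 28.0 lat -0.04 psi -23.9 (want -25.5) z 160.7 F [ 0.83  0.36 -0.67] T [-0.06  0.05 -0.01] tiltcorr [-0.01  0.01]
shift [ 0.  -4.3 -0.2] turn 2.0
shift [ 0. -4. -0.] turn 0.1
shift [ 0. -4.  0.] turn -0.0
t 13.2 psi -23.9 [ 338.42 -324.64  213.73] tilt y,z deg [-0.   -0.01  0.01] F [ 0.6   0.47 -3.63] Ftool [ 3.63  0.36 -0.67] bore [ 338.01 -325.54  158.73]
```

View pics/w14z.png

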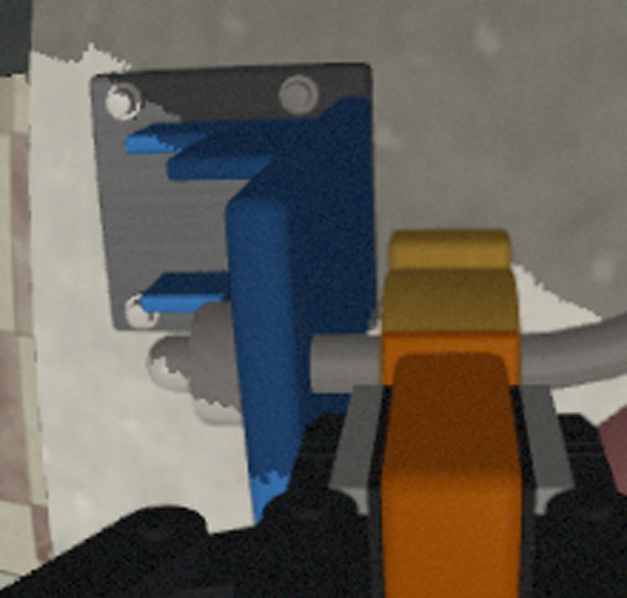

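```bash
python3 - <<'E'
from h import *
import pickle
s0=pickle.load(open("w14.pkl","rb"))
q=lambda p,z:onz("wrist",(p[0]/2.85+120-.3,p[1]/2.85+120-.3),z,s0)
def ang(p1,p2,z,n):
    a,b=q(p1,z),q(p2,z); d=a-b; print(n,a,b,np.linalg.norm(d),np.degrees(np.arctan2(d[1],d[0])))
ang((288,205),(301,440),180,"plate front top edge")
ang((228,210),(256,515),180,"plate back top edge")
ang((370,65),(378,325),10,"base right")
ang((92,78),(115,328),10,"base left")
ang((315,337),(380,337),165,"rod upper"); ang((315,390),(358,386),160,"rod lower");ang((375,362),(315,363.5),160,"rod c")
E
```

```text
plate front top edge [ 326.95 -278.92  180.  ] [ 308.21 -320.63  180.  ] 45.71782599229712 65.80625340229241
plate back top edge [ 316.69 -275.23  180.  ] [ 291.68 -332.23  180.  ] 62.2421707411551 66.3087399584754
base right [ 331.56 -268.29   10.  ] [ 293.06 -357.11   10.  ] 96.79781605521016 66.56415496700535
base left [ 236.05 -227.13   10.  ] [ 196.45 -316.61   10.  ] 97.84700099964208 66.12863685983375
rod upper [ 315.81 -307.21  165.  ] [ 327.74 -312.43  165.  ] 13.022915483846582 156.3430916252265
rod lower [ 308.87 -319.3   160.  ] [ 317.63 -322.07  160.  ] 9.183012545420107 162.41831448041648
rod c [ 323.25 -318.6   160.  ] [ 311.63 -313.91  160.  ] 12.531130979866987 -21.973851965222817
```

```bash
python3 -m jog '{"translation":[[0,-4,0],[0,-3,0],[0,-2,0]],"dr":[[0,0,0],[0,0,0],[0,0,0]],"jaw":[0.1,0.1,0.1]}'; python3 step.py 1 1
```

```text
t: 13.55
position: [329.2, -320.4, 213.8]
tcp_rot: [[-0.0, 0.914, -0.405], [0.0, -0.405, -0.914], [-1.0, -0.0, -0.0]]
wrist_force: [-0.7, -1.6, -3.4]
gripper_width: 19.1
t 13.55 s 18.0 lat -0.25 psi -23.9 (want -26.0) z 160.8 F [0.6  0.04 1.75] T [-0.02 -0.01  0.02] tiltcorr [-0.01  0.02]
shift [ 0.  -1.1 -0.3] turn 2.1
```

```bash
python3 -m jog '{"translation":[[0.3,-2,0],[0,-1,0],[0,-0.5,0]],"dr":[[0,0,0],[0,0,0],[0,0,0]],"jaw":[0.1,0.1,0.1]}'; python3 step.py 1 1
```

```text
t: 13.85
position: [325.6, -318.8, 213.5]
tcp_rot: [[-0.0, 0.915, -0.405], [0.0, -0.405, -0.915], [-1.0, -0.0, -0.0]]
wrist_force: [-0.0, 0.1, -3.2]
gripper_width: 19.0
t 13.85 s 14.0 lat -0.43 psi -23.9 (want -26.0) z 160.5 F [ 0.4  -0.03 -0.04] T [ 0.01  0.02 -0.01] tiltcorr [-0.01  0.01]
shift [ 0.  -1.2 -0.5] turn 2.1
```

```bash
python3 -m jog '{"translation":[[0,-0.6,0],[0,-0.5,0]],"dr":[[0,0,0],[0,0,0]],"jaw":[0.1,0.1]}'; python3 step.py 1 1
```

```text
t: 14.05
position: [324.7, -318.5, 213.5]
tcp_rot: [[0.0, 0.915, -0.404], [0.0, -0.404, -0.915], [-1.0, 0.0, -0.0]]
wrist_force: [2.1, -0.7, -3.7]
gripper_width: 18.9
t 14.05 s 13.0 lat -0.49 psi -23.9 (want -26.0) z 160.5 F [ 0.89  2.23 -0.17] T [0.05 0.02 0.51] tiltcorr [-0.01 -0.01]
shift [-0.  -1.2 -0.5] turn 2.1
```

```bash
python3 -m jog '{"translation":[[0,-0.6,0]],"dr":[[0,0,0]],"jaw":[0.1]}'; python3 step.py 1 1
```

```text
t: 14.15
position: [324.5, -318.4, 213.6]
tcp_rot: [[0.001, 0.915, -0.404], [-0.0, -0.404, -0.915], [-1.0, 0.001, -0.0]]
wrist_force: [5.9, -2.2, -6.0]
gripper_width: 19.1
t 14.15 s 13.0 lat -0.56 psi -23.9 (want -26.0) z 160.6 F [ 3.21  6.25 -0.37] T [0.13 0.09 1.33] tiltcorr [-0.01 -0.07]
shift [-0.  -1.1 -0.6] turn 2.1
```

```bash
python3 -m jog '{"translation":[[0.3,-0.3,0]],"dr":[[0.8,0,0]],"jaw":[0.1]}'; python3 step.py 1 1
```

```text
t: 14.25
position: [324.7, -318.6, 213.5]
tcp_rot: [[0.002, 0.909, -0.417], [-0.001, -0.417, -0.909], [-1.0, 0.002, -0.0]]
wrist_force: [4.1, -0.8, -1.2]
gripper_width: 19.3
t 14.25 s 13.0 lat -0.66 psi -24.7 (want -26.0) z 160.5 F [-1.6   4.06 -1.02] T [-0.08  0.05  0.76] tiltcorr [-0.   -0.13]
shift [-0.  -1.4 -0.7] turn 1.3
```

```bash
python3 -m jog '{"translation":[[0,-0.5,-0.2]],"dr":[[-0.4,0,-0.1]],"jaw":[0.1]}'; python3 step.py 1 1;
```

```text
t: 14.35
position: [324.6, -318.5, 213.6]
tcp_rot: [[0.001, 0.911, -0.411], [-0.001, -0.411, -0.911], [-1.0, 0.001, 0.0]]
wrist_force: [4.1, -1.6, -6.0]
gripper_width: 18.9
t 14.35 s 13.0 lat -0.62 psi -24.3 (want -26.0) z 160.6 F [ 3.26  4.41 -0.27] T [-0.07 -0.11  1.14] tiltcorr [ 0.01 -0.08]
shift [-0.  -1.2 -0.7] turn 1.7
```

```bash
python3 -m jog '{"translation":[[0,-0.5,0]],"dr":[[0,0,0]],"jaw":[0.1]}'; python3 step.py 1 1;
```

```text
t: 14.45
position: [324.5, -318.5, 213.7]
tcp_rot: [[0.002, 0.912, -0.411], [-0.001, -0.411, -0.912], [-1.0, 0.002, 0.0]]
wrist_force: [5.5, -2.4, -5.0]
gripper_width: 19.1
t 14.45 s 13.0 lat -0.63 psi -24.3 (want -26.0) z 160.7 F [ 2.25  6.04 -0.07] T [-0.08  0.15  1.54] tiltcorr [ 0.   -0.13]
shift [-0.  -1.2 -0.7] turn 1.7
```

```bash
python3 -m jog '{"translation":[[0.2,-0.8,0]],"dr":[[0,0,-0.1]],"jaw":[0.1]}'; python3 step.py 1 1;
```

```text
t: 14.55
position: [324.5, -318.5, 213.7]
tcp_rot: [[0.002, 0.912, -0.411], [-0.001, -0.411, -0.912], [-1.0, 0.002, -0.0]]
wrist_force: [7.8, -2.4, -3.9]
gripper_width: 18.8
t 14.55 s 13.0 lat -0.67 psi -24.2 (want -26.0) z 160.7 F [ 1.15  8.05 -1.05] T [-0.13  0.4   2.05] tiltcorr [-0.01 -0.13]
shift [-0.  -1.1 -0.7] turn 1.8
```

```bash
python3 -m jog '{"translation":[[0,-0.8,0]],"dr":[[0,0,0]],"jaw":[0.1]}'; python3 step.py 1 1;
```

```text
t: 14.65
position: [324.4, -318.5, 213.7]
tcp_rot: [[0.004, 0.912, -0.41], [-0.001, -0.41, -0.912], [-1.0, 0.004, -0.0]]
wrist_force: [6.9, -2.2, -7.6]
gripper_width: 19.1
t 14.65 s 13.0 lat -0.64 psi -24.2 (want -26.0) z 160.7 F [ 4.82  7.2  -0.83] T [-0.1   0.15  1.9 ] tiltcorr [-0.02 -0.21]
shift [-0.  -1.1 -0.7] turn 1.8
```

```bash
python3 -m jog '{"translation":[[1,-0.2,0],[1,-0.2,0]],"dr":[[0,0,-0.1],[0,0,-0.1]],"jaw":[0.1,0.1]}'; python3 step.py 1 1;python3 look.py w15; python3 - <<'E'
from h import *
zoom("pics/w15.png","pics/w15z.png",120,120,340,330,2.85)
E
```

```text
t: 14.85
position: [324.5, -318.7, 212.1]
tcp_rot: [[0.001, 0.912, -0.409], [-0.001, -0.409, -0.912], [-1.0, 0.002, -0.0]]
wrist_force: [3.3, -1.1, -1.5]
gripper_width: 19.3
t 14.85 s 13.0 lat -0.82 psi -24.2 (want -26.0) z 159.1 F [-1.34  3.44 -0.35] T [-0.06  0.01  0.91] tiltcorr [-0.   -0.09]
shift [-0.  -1.2 -0.9] turn 1.8
t 14.85 psi -24.2 [ 324.5  -318.7   212.12] tilt y,z deg [ 0.   -0.   -0.09] F [ 3.28 -1.09 -1.45] Ftool [ 1.46  3.44 -0.35] bore [ 324.17 -319.65  157.12]
```

View pics/w15z.png

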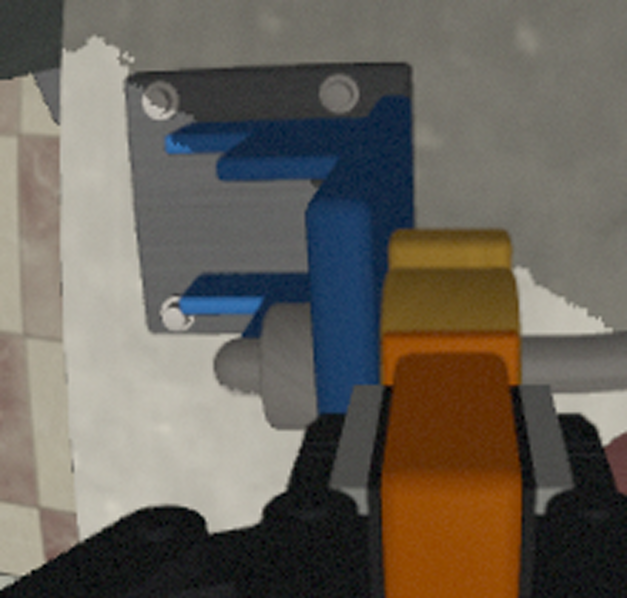

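Seated against the plate with no gap visible: the plate's edge meets the brass at about x=383. Pressing force reached 8 N. Now I'll lower gently so the rod carries the weight, then give a final push and release.

```bash
python3 -m jog '{"translation":[[0.7,-0.2,0],[0.7,-0.3,0]],"dr":[[0,0,0],[0,0,0]],"jaw":[0.1,0.1]}'; python3 step.py 1 1
```

```text
t: 15.1
position: [324.4, -318.8, 210.8]
tcp_rot: [[0.002, 0.912, -0.409], [-0.001, -0.409, -0.912], [-1.0, 0.002, 0.0]]
wrist_force: [4.5, -2.2, 0.4]
gripper_width: 19.3
t 15.10 s 13.0 lat -0.95 psi -24.2 (want -26.0) z 157.8 F [-3.15  5.02  0.16] T [-0.08  0.05  1.2 ] tiltcorr [ 0.02 -0.14]
shift [-0.  -1.2 -1. ] turn 1.8
```

```bash
python3 -m jog '{"translation":[[0.3,-0.8,0]],"dr":[[0,0,0]],"jaw":[0.1]}'; python3 step.py 1 1; python3 -m jog '{"translation":[[0,-0.8,0]],"dr":[[0,0,-0.1]],"jaw":[0.1]}'; python3 step.py 1 1
```

```text
t: 15.2
position: [324.2, -318.8, 210.8]
tcp_rot: [[0.004, 0.912, -0.409], [-0.002, -0.409, -0.912], [-1.0, 0.004, 0.0]]
wrist_force: [10.0, -3.3, 0.3]
gripper_width: 19.0
t 15.20 s 13.0 lat -1.03 psi -24.1 (want -26.0) z 157.8 F [-3.04 10.45 -1.08] T [-0.07  0.43  2.13] tiltcorr [ 0.01 -0.24]
shift [-0.  -1.2 -1.1] turn 1.8
t: 15.3
position: [324.1, -318.8, 210.9]
tcp_rot: [[0.004, 0.913, -0.409], [-0.002, -0.409, -0.913], [-1.0, 0.004, 0.0]]
wrist_force: [10.4, -4.3, -7.7]
gripper_width: 19.3
t 15.30 s 13.0 lat -1.06 psi -24.1 (want -26.0) z 157.9 F [ 4.99 11.19 -0.32] T [-0.08  0.2   2.51] tiltcorr [ 0.   -0.24]
shift [-0.  -1.1 -1.1] turn 1.9
```

```bash
python3 -m jog '{"translation":[[0,-0.1,0],[0,-0.3,0]],"dr":[[0,0,-0.1],[0,0,0]],"jaw":[0.1,0.1]}'; python3 step.py 1 1
```

```text
t: 15.5
position: [324.3, -318.8, 210.8]
tcp_rot: [[0.004, 0.913, -0.409], [-0.001, -0.409, -0.913], [-1.0, 0.004, -0.0]]
wrist_force: [5.5, -2.7, -0.8]
gripper_width: 19.2
t 15.50 s 13.0 lat -0.99 psi -24.1 (want -26.0) z 157.8 F [-2.01  6.12  0.18] T [-0.03  0.1   1.32] tiltcorr [-0.02 -0.21]
shift [-0.  -1.2 -1. ] turn 1.9
```

```bash
python3 -m jog '{"translation":[[0,0,0],[0,0,0],[0,0,0],[0,0,0],[0,0,0]],"dr":[[0,0,0],[0,0,0],[0,0,0],[0,0,0],[0,0,0]],"jaw":[0.3,0.4,0.45,0.45,0.45]}' 20; python3 step.py 1 1;python3 look.py w16; python3 - <<'E'
from h import *
zoom("pics/w16.png","pics/w16z.png",120,120,340,370,2.4)
E
```

```text
t: 16.0
position: [322.8, -317.8, 210.3]
tcp_rot: [[0.0, 0.912, -0.409], [0.001, -0.409, -0.912], [-1.0, -0.0, -0.0]]
wrist_force: [-1.2, -0.1, 0.2]
gripper_width: 38.2
t 16.00 s 11.0 lat -0.77 psi -24.2 (want -26.0) z 157.3 F [-3.02 -1.04  0.56] T [-0.01  0.04 -0.  ] tiltcorr [-0.03  0.01]
shift [ 0.  -1.2 -0.8] turn 1.8
t 16.0 psi -24.2 [ 322.76 -317.83  210.31] tilt y,z deg [-0.   -0.03  0.01] F [-1.17 -0.08  0.22] Ftool [-0.22 -1.04  0.56] bore [ 322.35 -318.72  155.31]
```

View pics/w16z.png

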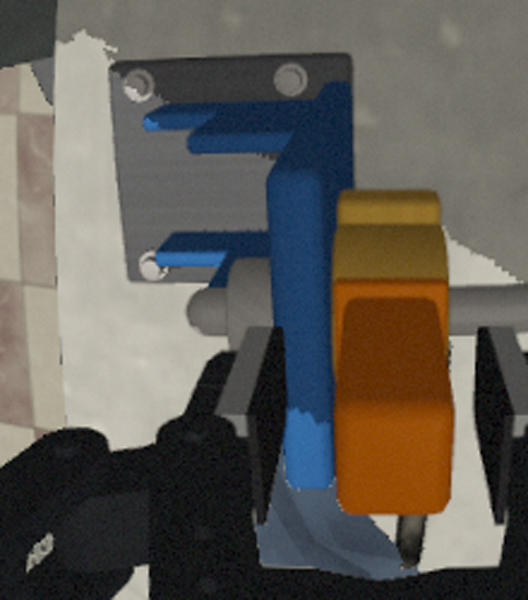

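The jaws are clear and the bush stands on its own. I'll back straight up and check from a distance.

```bash
python3 -m jog '{"translation":[[-5,1,0],[-15,0,0],[-30,0,0],[-40,0,0],[-40,0,0],[0,0,0]],"dr":[[0,0,0],[0,0,0],[0,0,0],[0,0,0],[0,0,0],[0,0,0]],"jaw":[0.45,0.45,0.45,0.45,0.45,0.45]}'; python3 look.py w17; python3 - <<'E'
from h import *
zoom("pics/w17.png","pics/w17z.png",180,130,330,280,4)
E
```

```text
t: 16.65
position: [323.2, -317.4, 346.2]
tcp_rot: [[-0.001, 0.912, -0.409], [0.002, -0.409, -0.912], [-1.0, -0.002, -0.001]]
wrist_force: [0.8, -0.3, -0.7]
gripper_width: 38.6
t 16.65 psi -24.2 [ 323.18 -317.42  346.24] tilt y,z deg [-0.   -0.07  0.11] F [ 0.79 -0.27 -0.71] Ftool [ 0.7   0.83 -0.07] bore [ 322.7  -318.22  291.24]
```

View pics/w17z.png

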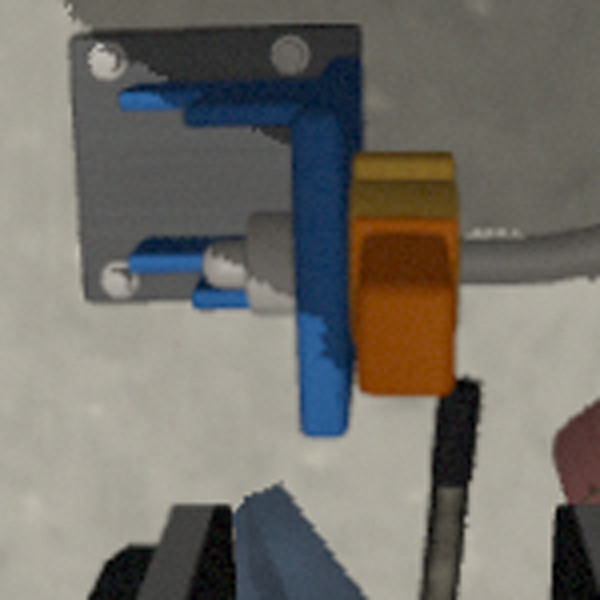

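```bash
python3 - <<'E'
from h import *
import pickle
zoom("pics/w17.png","pics/w17y.png",240,155,310,235,8.5)
for n,k,x0,y0,L in (("w17",4,180,130,dict(platefront=((346,180),180),plateback=((293,180),180),plateF2=((350,400),180),plateB2=((302,400),180),flangeL=((351,222),177),flangeR=((460,222),177),topL=((359,340),223),topR=((455,340),223),footL=((355,155),141),footR=((454,155),141)))
  ,("w15",2.85,120,120,dict(platefront=((371,210),180),plateback=((308,210),180),flangeL=((383,335),180),flangeR=((520,335),180)))):
    s0=pickle.load(open(n+".pkl","rb")); R=np.array(s0["tcp_rot"])
    nv=np.array([np.cos(np.radians(-24.2)),np.sin(np.radians(-24.2)),0])
    for a,(p,z) in L.items():
        P=onz("wrist",(p[0]/k+x0-.4,p[1]/k+y0-.4),z,s0); print(n,a,"along normal %.1f"%(P@nv))
E
```

```text
w17 platefront along normal 413.2
w17 plateback along normal 401.3
w17 plateF2 along normal 413.6
w17 plateB2 along normal 402.3
w17 flangeL along normal 414.1
w17 flangeR along normal 439.1
w17 topL along normal 417.2
w17 topR along normal 436.1
w17 footL along normal 414.0
w17 footR along normal 439.2
w15 platefront along normal 412.3
w15 plateback along normal 401.4
w15 flangeL along normal 413.8
w15 flangeR along normal 438.3
```

View pics/w17y.png

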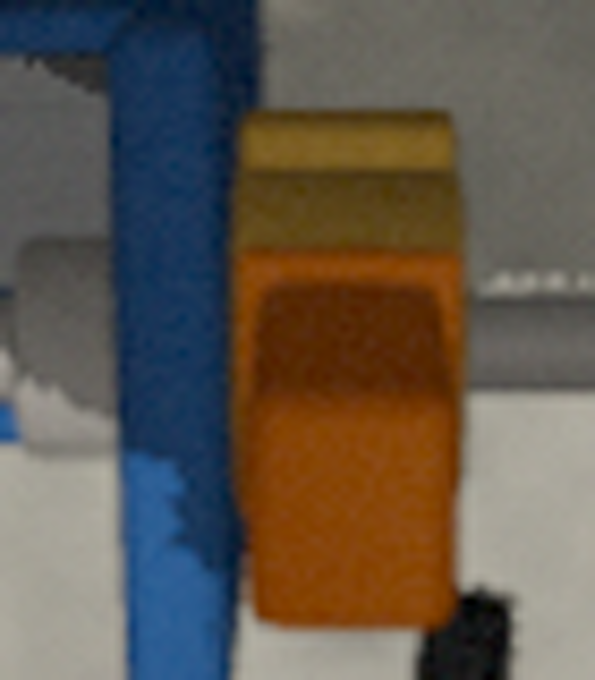

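```bash
python3 - <<'E'
from h import *
for n in ("top","scene"):
    im=snapshot(n)[:,:,::-1]; cv2.imwrite(f"pics/{n}9.png",im)
    a=cv2.imread(f"pics/{n}0.png").astype(int); d=np.abs(im.astype(int)-a).max(2)
    for nm,roi in (("top",(178,200,222,235)),("top",(168,165,245,225)),("top",(384,226,430,258)),("top",(205,135,245,172)),("scene",(225,275,275,312)),("scene",(205,215,245,295)),("scene",(240,195,280,245))):
        if nm==n: x0,y0,x1,y1=roi; print(n,roi,"median diff",np.median(d[y0:y1,x0:x1]),"frac>40 %.3f"%(d[y0:y1,x0:x1]>40).mean())
E
```

```text
top (178, 200, 222, 235) median diff 21.0 frac>40 0.139
top (168, 165, 245, 225) median diff 20.0 frac>40 0.024
top (384, 226, 430, 258) median diff 80.0 frac>40 0.921
top (205, 135, 245, 172) median diff 20.0 frac>40 0.000
scene (225, 275, 275, 312) median diff 1.0 frac>40 0.232
scene (205, 215, 245, 295) median diff 1.0 frac>40 0.001
scene (240, 195, 280, 245) median diff 1.0 frac>40 0.000
```

View pics/top9.png

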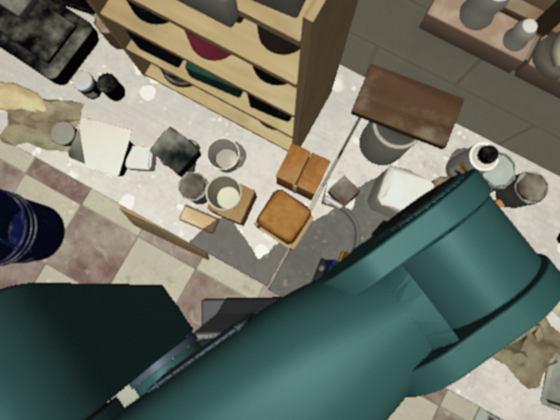

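The bar and cups are where they were; the changes in the image difference are shadow. The arm hides the jug in this view, but the gripper never went near it. Handing in.

```bash
python3 -c "
from station import ticket,ctrl
s=ctrl.observe();print(s['t'],s['wrist_force'],s['gripper_width'])
print(ticket.finish_job())"
```

```text
16.8 [-0.5153025  -0.15714688 -0.33681856] 38.87092524026394
the job is handed in; nothing more can be done
None
```

I picked the bush up by its post, threaded it over the rod tip and slid it round the bend with almost no contact force. It is now seated against the end plate, released and upright. The job was handed in at 16.8 s.

- **Threading:** the bush touched the rod once on entry, at roughly 7 N; lowering it about 2 mm cleared that.
- **Seating:** I turned the bush slightly to find the flush angle and pressed it home at about 8 N. A final push peaked at about 11 N, above the requested 8 N but below the 15 N limit. I eased off to about 6 N before letting go.
- **Last checks on the bush:**
  - The wrist picture shows the foot, flange and post top in line to within 0.1 mm, so the bush is upright.
  - The plate-to-bush gap measures 0.5–0.9 mm, which is within measuring error. The spacing is the same as in the picture taken while pressed, so I take it as flush.
  - The wrist force is about zero and the gripper is well clear.
- **Bystanders:** the bar and cups are in their original places; the picture differences around the bar were shadow. The arm hid the jug in the last top view, so I did not check it there. It stood in place in the view taken partway round the bend, and nothing came near it afterwards.

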